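# Turn the row of containers from the tray into the carrier

## Task

Move the four white containers from the aluminium tray into the black carrier in reverse order along the row: the one nearest the tray's white tag goes into the recess farthest from the carrier's white tag, the next one into the next recess, and so on, until the one farthest from the tray's tag stands in the recess nearest the carrier's tag. Keep them upright, lower each one to the floor of its recess before letting go rather than dropping it, and leave all four standing flat, one in each recess.

Things in the scene. Friction and masses are not known exactly. Their poses are not given: they have to be found in the camera images.
- tray: Fixed aluminium tray, 92 x 345 mm, floor 6 mm above the table, 14 mm high lips on its long sides; holds the containers at the start. Origin on the table under the middle of its four places; y along the row towards its white tag, z up. Places at x = 0, y = +112.5, +37.5, -37.5, -112.5 mm. Tag: upright white block at y = +175 mm, 56 (x) x 16 mm, 40 mm high.
- carrier: Fixed black carrier, 92 x 345 mm, four empty 64 x 64 mm recesses in a row, grey floors 6 mm and walls 16 mm above the table. Origin on the table under the middle of the row; y along it towards its white tag (40 mm high block at y = +175 mm), z up. Recess centres at x = 0, y = +112.5, +37.5, -37.5, -112.5 mm. Roughly parallel to the tray, nearer or farther than it.
- square_jar: Square jar, 46 x 46 mm, 72 mm high; the top 28 mm is its grey lid, as wide as the jar. Like the other three containers loose, closed, rigid white plastic, 70 to 210 g, standing on its cork mat (10 mm above the table) in any order on the tray, turned up to 12 degrees from it. Origin: centre of its underside, z up. x and y along its flat sides.
- round_jar: Round squat jar, 50 mm in diameter, 82 mm high; the top 30 mm is its grey round lid, as wide as the jar. Origin: centre of its underside, z up.
- round_bottle: Tall round bottle, 44 mm in diameter up to 58 mm, then shoulders that narrow up to 69 mm; above them a long grey cap 27 mm in diameter, from 69 to 105 mm (the full height). Origin: centre of its underside, z up.
- flat_bottle: Flat oblong bottle, body 36 mm (x) by 50 mm (y, roughly along the row) and 54 mm high; above it a long round grey cap 25 mm in diameter, from 54 to 90 mm (the full height). Origin: centre of its underside, z up.
- mat_square_jar: Fixed round cork mat, 62 mm in diameter, 4 mm thick, on the tray floor, under the square jar at the start: it stays and marks that container's starting place. The four mats look alike. Origin: centre of its underside; its top is 10 mm above the table.
- mat_round_jar: Fixed round cork mat, 62 mm in diameter, 4 mm thick, on the tray floor, under the round jar at the start: it stays and marks that container's starting place. The four mats look alike. Origin: centre of its underside; its top is 10 mm above the table.
- mat_round_bottle: Fixed round cork mat, 62 mm in diameter, 4 mm thick, on the tray floor, under the round bottle at the start: it stays and marks that container's starting place. The four mats look alike. Origin: centre of its underside; its top is 10 mm above the table.
- mat_flat_bottle: Fixed round cork mat, 62 mm in diameter, 4 mm thick, on the tray floor, under the flat bottle at the start: it stays and marks that container's starting place. The four mats look alike. Origin: centre of its underside; its top is 10 mm above the table.
Mind the look-alikes: they are no part of the job. Leave any orange or pink look-alike of the flat_bottle alone.

How it is judged:
By the outcome, as a careful person would: the job done as asked, in the order asked, and still so for the second after the job is handed in, with the robot touching nothing.
It also fails if it takes over 102 s, if anything falls off the work surface, if the arm or the gripper's body presses on something with over 40 N, if the wrist force passes 120 N, or if a joint passes its speed limit or range.

## Robot

A 6-joint arm with a two-finger parallel gripper is mounted at the origin on the work surface. World frame = base frame: x ahead of the robot, y to its left, z up, the work surface at z = 0. Lengths are in m, angles in rad, forces in N, time in s.
With the tool pointing down it reaches from about 0.325 to 0.925 m from the base axis. Payload 3.1 kg.
Tool frame: the origin (TCP) lies on the centre line of the jaws, within the pads' length; the fingertips stand 22 mm ahead of it and the grasp point (between the pads) lies 3 mm ahead of it; z points along the fingers, y is the direction in which the jaws open and shut (so a half turn about z gives the same grasp; the last joint's range is limited). The gripper opens to 85 mm and grips with 20 to 120 N. Pads are 22 mm wide; open, the fingers measure 114 mm over their backs; the gripper's body (76 mm by 85 mm) begins 54 mm behind the grasp point. The pads swing forward as they close: fully open they stand 13 mm farther back than shut.
Start: joints at [1.076, 0.217, 1.613, -0, 1.311, -0.112], TCP at [0.233, 0.58, 0.253] pointing down, gripper open.
Joint ranges: [-2.75, 2.75], [-0.78, 2.1], [0.31, 2.55], [-1.13, 4.27], [0.13, 2.63], [-2.58, 2.58]. Speed limits (rad/s): [2.79, 2.79, 3.14, 3.14, 3.14, 3.14].

## Interface

Orientations are given as a rotation vector (axis times angle).
In Python, from workcell import arm gives the robot as it stands. The module is installed in compiled form; this text tells all that it offers.
- The arm moves only by the tool apply_moves, never from a script. Its argument "moves" is a list of rows, each a list of 2 entries, a list of its own where there are three numbers: the shift along the tool's x, y, z in units of 100 mm (1.0 is 100 mm), then the turn about the tool's z in units of pi rad (1.0 is pi rad). A call has 1 to 12 rows; each row is the pose to reach, as a shift and turn from the pose measured when the call began, along the tool's axes at that moment, turning the shorter way round; what a row does not reach only later rows make up. A row lasts 1/12 s, in which the tool goes at most 41.7 mm and 7.16 degrees, less where a joint would pass 70% of its speed; a pose out of reach is approached as far as the arm can. A call with a number of a shift or a turn outside -1 to 1 is refused whole. A call with a gripper value outside its range is refused whole. "hand" is the opening, from 0 (shut) to 1 (fully open), set as the call begins (left out, the last holds). The fingers move at their own pace and stop on an object; "newtons" is the grip in N (left out, the last holds). Time passes only in rows, so rows that repeat a pose let the fingers close. It gives the time, the measured TCP pose, the force and the opening at its end, in the units of the state.
- arm.observe(): the state, without advancing time (a new reading comes with each control period).
- arm.grab_frame(name): name is "scene" or "side" or "wrist"; returns a dict with "pixels" (384x512x3 uint8, blue, green, red), "fx", "fy", "cx", "cy" (pixels), "world_to_cam" (4x4, takes a point from world to camera coordinates). Camera axes: x right, y down, z forward; pixel columns grow to the right and rows downward; lengths in m; the calibration is good to about 2 mm. A picture is of the moment at which its call begins. There is no depth.
- arm.close_job(): hands the job in, once; it reports no verdict.
The state is a dict: "time": time; "joint_pos": joint angles; "joint_velocities": joint speeds; "effort": joint torques, N m; "eef_pos": TCP position; "eef_rot": TCP orientation; "force": force on the tool from outside, world axes, zero at the start; "wrist_torque": the same for the moment, N m; "gripper_width": finger opening in m.
Only numpy, scipy, OpenCV 4.12 (cv2) and the standard library are available. Lean on these libraries where they do the work, as an engineer would, in place of code of your own. Each camera call takes 0.05 s, during which the arm holds its last target.

## Working session

There is one attempt and no reset: what is moved stays moved. The work goes in short steps, Python scripts to look and compute and a tool call to move; the robot and the scene stay as the last step left them, time stands still between calls to the robot, and variables do not carry over. Pictures are saved under pics/ and viewed, and the job is handed in when it is done.

Besides the shell and the picture viewer there is one more tool, called as a command line: name --argument value ..., lists and objects as JSON in quotes. apply_moves: Moves the arm, as the interface text tells. Shifts and turns lie within -1 to 1; 1 stands for 100 mm of shift or pi rad of turn. Its arguments: {"type":"object","properties":{"moves":{"type":"array","items":{"type":"array"}},"hand":{"type":"number"},"newtons":{"type":"number"}},"required":["moves"]}

```bash
mkdir -p pics; cat > h.py <<'E'
import numpy as np, cv2
from workcell import arm
def snap(n,tag):
    f=arm.grab_frame(n); cv2.imwrite(f'pics/{tag}.png',f['pixels'])
    np.savez(f'pics/{tag}.npz',**{k:np.array(v) for k,v in f.items()}); return f
def load(tag): return dict(np.load(f'pics/{tag}.npz'))
def proj(f,P):
    P=np.atleast_2d(P).astype(float); c=P@f['world_to_cam'][:3,:3].T+f['world_to_cam'][:3,3]
    return np.c_[f['fx']*c[:,0]/c[:,2]+f['cx'],f['fy']*c[:,1]/c[:,2]+f['cy']]
def ray(f,u,v,z):
    R=f['world_to_cam'][:3,:3];t=f['world_to_cam'][:3,3]
    o=-R.T@t; d=R.T@np.array([(u-f['cx'])/f['fx'],(v-f['cy'])/f['fy'],1.]); return o+d*(z-o[2])/d[2]
E
python3 - <<'E'
from h import *
for n in ['scene','side','wrist']:
    f=snap(n,n+'0'); R=f['world_to_cam'][:3,:3]; print(n,f['fx'],f['cx'],f['cy'],-R.T@f['world_to_cam'][:3,3],R[2])
s=arm.observe()
for k in s: print(k,np.round(s[k],4))
E
```

```text
scene 365.48874162473123 256.9627068477167 192.1870644165826 [ 1.1523657  -0.11614974  0.52107021] [-0.76018693  0.27987867 -0.58633076]
side 493.2161599660815 257.5682928342879 189.29631419090674 [0.34604025 1.10851912 0.65440205] [ 0.19136047 -0.83257345 -0.51981017]
wrist 300.31541039560426 258.50239065508777 187.94165257427935 [0.16299712 0.60706866 0.37291421] [ 0.27309212 -0.11063786 -0.9556045 ]
time 0.15
joint_pos [ 1.0758  0.2176  1.6146 -0.      1.3113 -0.1122]
joint_velocities [-0.0002 -0.0037 -0.0011 -0.0002  0.0014 -0.0013]
effort [-3.00000e-04 -3.97451e+01 -3.04411e+01 -2.00000e-04  5.90000e-03
 -0.00000e+00]
eef_pos [0.2331 0.5792 0.2522]
eef_rot [-5.9750e-01 -3.0837e+00  3.0000e-03]
force [0.1544 0.0995 0.7599]
wrist_torque [ 0.0658 -0.0121 -0.0067]
gripper_width 0.0854
```

```bash
ls
```

```text
h.py
pics
```

View pics/scene0.png

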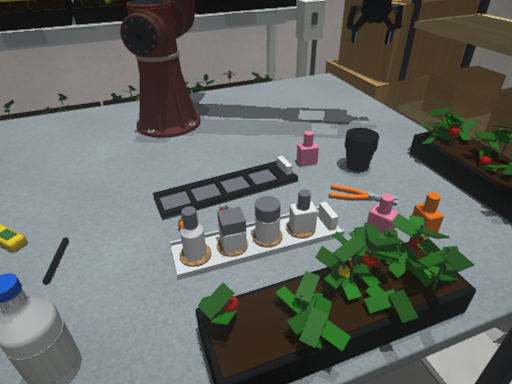

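View pics/side0.png

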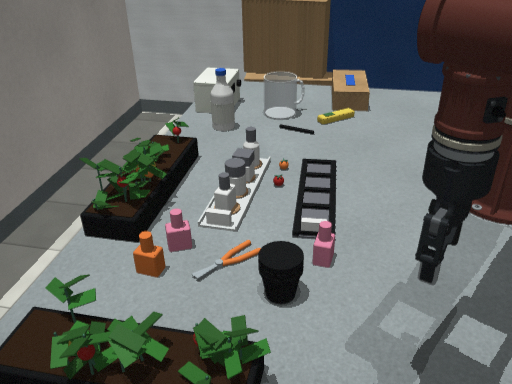

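View pics/wrist0.png

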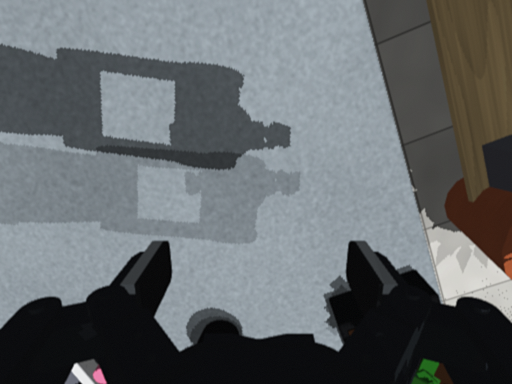

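```bash
python3 - <<'E'
from h import *
f=load('scene0')['pixels']; c=f[150:280,145:350]; cv2.imwrite('pics/sc.png',cv2.resize(c,None,fx=3.9,fy=3.9,interpolation=cv2.INTER_CUBIC))
f=load('side0')['pixels']; c=f[120:240,195:345]; cv2.imwrite('pics/sd.png',cv2.resize(c,None,fx=5,fy=5,interpolation=cv2.INTER_CUBIC))
E
```

```text
(no output)
```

View pics/sc.png

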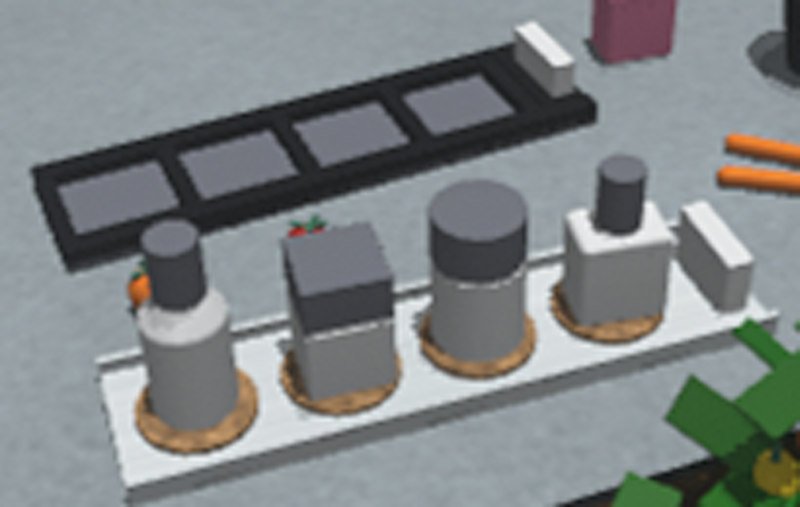

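View pics/sd.png

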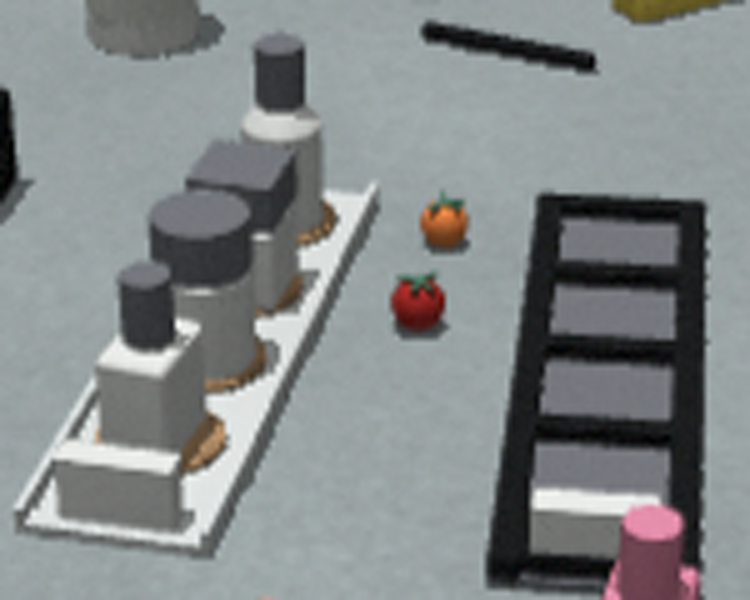

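```bash
cat > fit.py <<'E'
from h import *
from scipy.optimize import least_squares
A=load('scene0');B=load('side0')
s=lambda p:(A,np.array([145+p[0]/3.9,150+p[1]/3.9])-.4)
d=lambda p:(B,np.array([195+p[0]/5,120+p[1]/5])-.4)
def fit(obs):
    def res(q):
        c,n=np.cos(q[2]),np.sin(q[2]); r=[]
        for (f,uv),(x,y,z) in obs:
            r+=list((proj(f,[q[0]+c*x-n*y,q[1]+n*x+c*y,z])[0]-uv))
        return r
    o=least_squares(res,[.5,0,0],loss='soft_l1'); print(np.round(o.x,4),'deg',np.degrees(o.x[2]).round(2)); print(np.round(o.fun.reshape(-1,2),1).tolist()); return o.x
H=.046;L=.1725
tray=fit([(s((98,362)),(-H,-L,.014)),(s((128,490)),(H,-L,.014)),(s((777,315)),(H,L,.014)),
 (d((377,183)),(-H,-L,.014)),(d((17,515)),(H,L,.014)),(d((210,545)),(-H,L,.014))])
car=fit([(s((33,172)),(-H,-L,.016)),(s((597,97)),(H,L,.016)),(s((68,272)),(H,-L,0)),
 (d((540,195)),(H,-L,.016)),(d((706,203)),(-H,-L,.016)),(d((488,570)),(H,L,.016))])
def loc(q,p):
    c,n=np.cos(q[2]),np.sin(q[2]); e=np.array(p[:2])-q[:2]; return np.round([c*e[0]+n*e[1],-n*e[0]+c*e[1]],4)
for n,p,q,z in [('rb',(170,236),(280,44),.115),('sq',(338,260),(242,171),.082),('rj',(478,211),(200,214),.092),('fb',(623,168),(146,273),.100)]:
    a=ray(*[s(p)[0],*s(p)[1]],z);b=ray(*[d(q)[0],*d(q)[1]],z); m=(a+b)/2
    print(n,np.round(a,4),np.round(b,4),'tray',loc(tray,m))
for y in [.1125,.0375,-.0375,-.1125]:
    print('recess',y,np.round([car[0]-np.sin(car[2])*y,car[1]+np.cos(car[2])*y],4))
E
python3 fit.py
```

```text
[ 0.6362  0.0747 -0.0152] deg -0.87
[[-0.3, -0.5], [0.1, -0.3], [0.5, -1.1], [-0.7, 0.1], [-0.5, -0.8], [0.2, -1.9]]
[0.4354 0.071  0.0781] deg 4.48
[[-0.5, -1.8], [0.3, 0.6], [0.9, 0.1], [-0.3, -0.1], [0.1, -0.0], [0.4, -1.5]]
rb [ 0.6307 -0.0554  0.115 ] [ 0.629  -0.0541  0.115 ] tray [-0.0044 -0.1296]
sq [0.6371 0.0211 0.082 ] [0.6302 0.0296 0.082 ] tray [-0.0019 -0.0494]
rj [0.6386 0.0934 0.092 ] [0.6343 0.0962 0.092 ] tray [-0.0001  0.0201]
fb [0.6428 0.1701 0.1   ] [0.6401 0.1703 0.1   ] tray [0.0038 0.0955]
recess 0.1125 [0.4267 0.1831]
recess 0.0375 [0.4325 0.1083]
recess -0.0375 [0.4384 0.0336]
recess -0.1125 [ 0.4442 -0.0412]
```

```bash
cat > ov.py <<'E'
from h import *
def W(q,P): 
    c,n=np.cos(q[2]),np.sin(q[2]); P=np.atleast_2d(P); return np.c_[q[0]+c*P[:,0]-n*P[:,1],q[1]+n*P[:,0]+c*P[:,1],P[:,2]]
def sq(cy,hx,hy,z,cx=0): return [[cx+a*hx,cy+b*hy,z] for a,b in [(-1,-1),(1,-1),(1,1),(-1,1)]]
def draw(tag,tray,car,objs,box,out,k):
    f=load(tag); x0,y0,x1,y1=box; im=cv2.resize(f['pixels'][y0:y1,x0:x1],None,fx=k,fy=k,interpolation=cv2.INTER_CUBIC)
    def poly(P,col):
        uv=(proj(f,P)-[x0,y0]+.5)*k-.5; cv2.polylines(im,[np.round(uv*8).astype(int)],True,col,1,cv2.LINE_AA,3)
    for q,zt,col in [(tray,.014,(0,0,255)),(car,.016,(0,255,255))]:
        poly(W(q,sq(.0175,.046,.1725,zt)),col); poly(W(q,sq(.175,.008*3.5,.008,.04)),col)
    for y in [.1125,.0375,-.0375,-.1125]:
        poly(W(car,sq(y,.032,.032,.016)),(0,255,0))
        t=np.linspace(0,2*np.pi,40); poly(W(tray,np.c_[.031*np.cos(t),y+.031*np.sin(t),0*t+.010]),(255,0,0))
    for P in objs: poly(P,(255,0,255))
    cv2.imwrite(out,im)
def circ(x,y,r,z):
    t=np.linspace(0,2*np.pi,40); return np.c_[x+r*np.cos(t),y+r*np.sin(t),0*t+z]
def tc(q,y):
    c,n=np.cos(q[2]),np.sin(q[2]); return q[0]-n*y,q[1]+c*y
tray=[.6362+np.sin(-.0152)*.0175,.0747-.0175,-.0152]; car=[.4354+np.sin(.0781)*.0175,.071-.0175,.0781]
def objs(tray,ang):
    O=[circ(*tc(tray,-.1125),.0135,.115),circ(*tc(tray,-.1125),.022,.010),circ(*tc(tray,.0375),.025,.092),circ(*tc(tray,.1125),.0125,.1)]
    x,y=tc(tray,-.0375); O.append(W([x,y,ang[0]],sq(0,.023,.023,.082)));x,y=tc(tray,.1125); O.append(W([x,y,ang[1]],sq(0,.018,.025,.064)))
    return O
if __name__=='__main__':
    O=objs(tray,(0,0))
    draw('scene0',tray,car,O,(145,150,350,280),'pics/o1.png',3.9)
    draw('side0',tray,car,O,(195,120,345,240),'pics/o2.png',5)
E
python3 ov.py
```

```text
(no output)
```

View pics/o1.png

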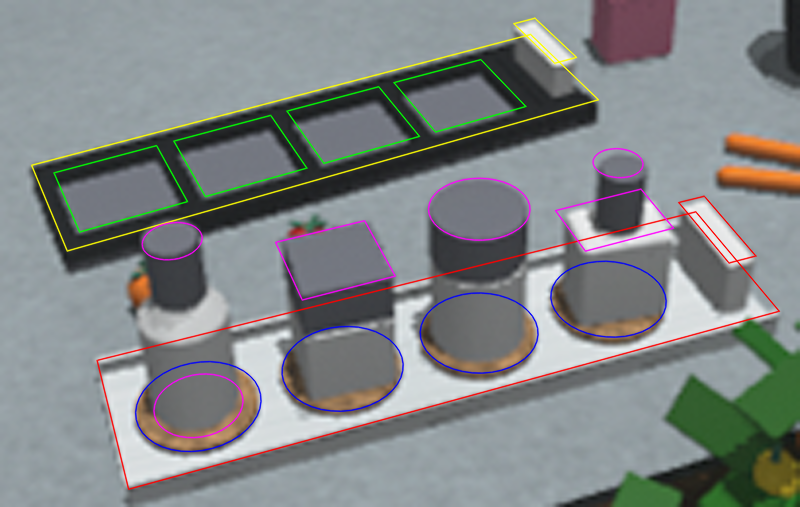

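View pics/o2.png

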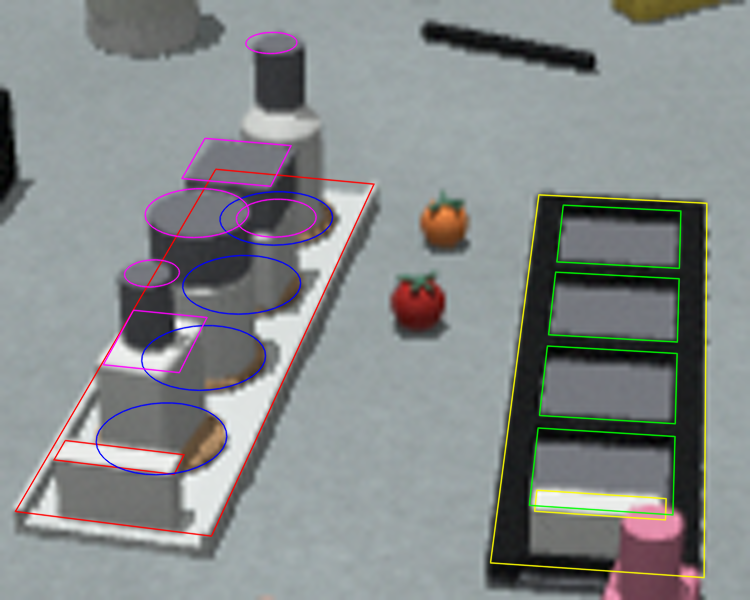

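```bash
cat > mv.py <<'E'
import sys
from h import *
from scipy.spatial.transform import Rotation as Ro
# usage: mv.py x y zgrasp yaw_deg(of tool y, mod 180)
def rel(x,y,z,yaw):
    s=arm.observe(); R=Ro.from_rotvec(s['eef_rot']).as_matrix(); p=np.array(s['eef_pos'])
    d=R.T@(np.array([x,y,z+.003])-p)
    cur=np.degrees(np.arctan2(R[1,1],R[0,1])); e=(yaw-cur+90)%180-90
    print('t %.2f pos %s tilt %.2f yaw %.2f w %.4f F %s'%(s['time'],np.round(p,4),np.degrees(np.arccos(-R[2,2])),cur,s['gripper_width'],np.round(s['force'],1)))
    print('shift',np.round(d*10,3),'turn',np.round(-e/180,4))
    return s
if __name__=='__main__': rel(*map(float,sys.argv[1:5]))
E
cat > fit2.py <<'E'
from h import *
from scipy.optimize import least_squares
from ov import tray
A=load('scene0');B=load('side0')
s=lambda p:(A,np.array([145+p[0]/3.9,150+p[1]/3.9])-.4)
d=lambda p:(B,np.array([195+p[0]/5,120+p[1]/5])-.4)
def fit(obs,x0):
    def res(q):
        c,n=np.cos(q[2]),np.sin(q[2])
        return np.concatenate([proj(f,[q[0]+c*x-n*y,q[1]+n*x+c*y,z])[0]-uv for (f,uv),(x,y,z) in obs])
    o=least_squares(res,x0,loss='soft_l1'); print(np.round(o.x,4),np.degrees(o.x[2]).round(1)); print(np.round(o.fun.reshape(-1,2),1).tolist())
a=.023;z=.082
fit([(s((282,235)),(-a,-a,z)),(s((370,223)),(-a,a,z)),(s((396,276)),(a,a,z)),(s((305,302)),(a,-a,z)),
 (d((222,140)),(a,-a,z)),(d((298,152)),(-a,-a,z)),(d((262,206)),(-a,a,z))],[.637,.02,0])
a=.018;b=.025;z=.064
fit([(s((565,215)),(-a,-b,z)),(s((655,202)),(-a,b,z)),(s((672,237)),(a,b,z)),(s((578,249)),(a,-b,z)),
 (d((98,365)),(a,b,z)),(d((174,377)),(-a,b,z)),(d((203,322)),(-a,-b,z)),
 ((s((623,168))),(0,0,.1)),(d((146,273)),(0,0,.1))],[.637,.17,0])
print(ray(B,323,262,0),ray(A,307,162,0))
E
python3 fit2.py; python3 mv.py .637 .17 .2 0
```

```text
[ 0.6341  0.0222 -0.0957] -5.5
[[0.2, 0.2], [0.9, -0.9], [-0.0, 0.2], [-1.1, -1.9], [-2.2, -0.2], [-0.6, -0.4], [0.8, -3.2]]
[ 0.6405  0.1705 -0.1528] -8.8
[[-1.0, -1.8], [-0.7, -1.9], [0.9, -0.2], [0.8, 0.3], [-1.5, -0.9], [-2.3, -0.5], [0.6, -0.1], [-0.4, -0.7], [-0.2, 0.0]]
[0.39387542 0.31485967 0.        ] [0.3967809  0.30945339 0.        ]
t 0.15 pos [0.2331 0.5792 0.2522] tilt 0.11 yaw 68.07 w 0.0854 F [0.2 0.1 0.8]
shift [-5.275 -2.287  0.496] turn 0.3782
```

apply_moves --moves '[[[-1,-0.8,0],0.3782],[[-1,-0.8,0],0.3782],[[-1,-0.8,0],0.3782],[[-1,-0.8,0],0.3782],[[-1,-0.8,0],0.3782],[[-1,-0.8,0],0.3782],[[-1,-0.8,0],0.3782],[[-1,-0.8,0],0.3782],[[-1,-0.8,0],0.3782],[[-1,-0.8,0],0.3782]]'

```text
time: 0.98
eef_pos: [0.2959, 0.4674, 0.2519]
eef_rot: [2.227, 2.215, -0.004]
force: [0.2, -0.3, 0.7]
gripper_width: 0.0854
```

```bash
python3 mv.py .640 .17 .2 -5
```

```text
t 0.98 pos [0.2959 0.4674 0.2519] tilt 0.16 yaw -0.31 w 0.0854 F [ 0.2 -0.3  0.7]
shift [-2.954  3.458  0.491] turn 0.026
```

apply_moves --moves '[[[-0.3,0.3,0],0],[[-0.6,0.6,0],0],[[-0.9,0.9,0],0],[[-1,1,0],0]]'

```text
time: 1.32
eef_pos: [0.3978, 0.3637, 0.2518]
eef_rot: [2.228, 2.211, -0.005]
force: [0.3, 1.3, 0.7]
gripper_width: 0.0858
```

apply_moves --moves '[[[-0.3,0.3,0],0],[[-0.6,0.6,0],0],[[-0.9,0.9,0],0],[[-1,1,0],0]]'

```text
time: 1.65
eef_pos: [0.4996, 0.2596, 0.2521]
eef_rot: [2.229, 2.206, -0.005]
force: [-0.7, 0.1, -0.7]
gripper_width: 0.0853
```

apply_moves --moves '[[[-0.3,0.3,0],0],[[-0.5,0.6,0],0],[[-0.9,0.9,0],0],[[-1,1,0],0],[[-1,1,0],0]]'

```text
time: 2.07
eef_pos: [0.6014, 0.1542, 0.2524]
eef_rot: [2.233, 2.199, -0.006]
force: [-0.1, 0.7, -0.1]
gripper_width: 0.0856
```

```bash
python3 mv.py .640 .17 .18 -9; python3 -c "
from h import *
snap('wrist','w1')"
```

```text
t 2.07 pos [0.6014 0.1542 0.2524] tilt 0.48 yaw -0.90 w 0.0856 F [-0.1  0.7 -0.1]
shift [0.169 0.382 0.693] turn 0.045
```

View pics/w1.png

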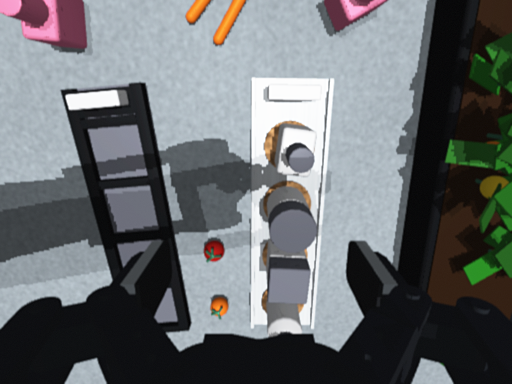

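```bash
python3 - <<'E'
from h import *
from ov import *
f=load('w1')['pixels'][60:340,50:345]; cv2.imwrite('pics/w1c.png',cv2.resize(f,None,fx=2.1,fy=2.1,interpolation=cv2.INTER_CUBIC))
O=objs(tray,(-.0957,-.1528))
draw('w1',tray,car,O,(50,60,345,340),'pics/o3.png',2.1)
E
```

```text
(no output)
```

View pics/o3.png

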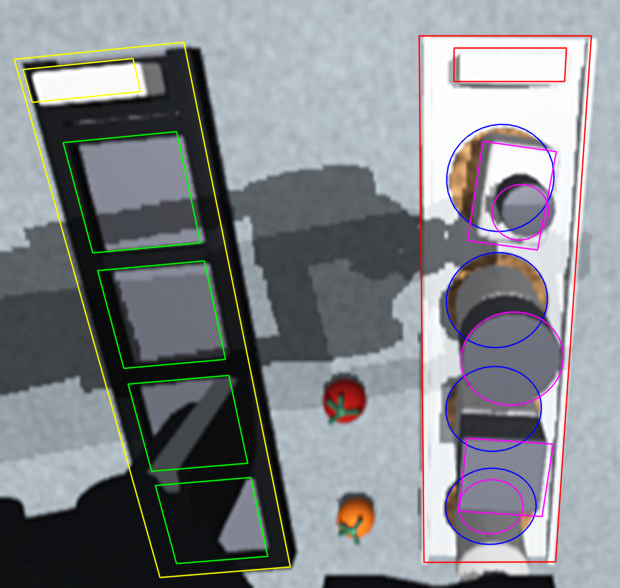

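```bash
python3 - <<'E'
from h import *
f=load('w1')['pixels'][75:340,55:195]; cv2.imwrite('pics/w1d.png',cv2.resize(f,None,fx=4,fy=2.2*4/4,interpolation=cv2.INTER_CUBIC) if 0 else np.hstack([cv2.resize(f[:145],None,fx=4,fy=4,interpolation=cv2.INTER_CUBIC)]))
cv2.imwrite('pics/w1e.png',cv2.resize(f[120:],None,fx=4,fy=4,interpolation=cv2.INTER_CUBIC))
E
```

```text
(no output)
```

View pics/w1d.png

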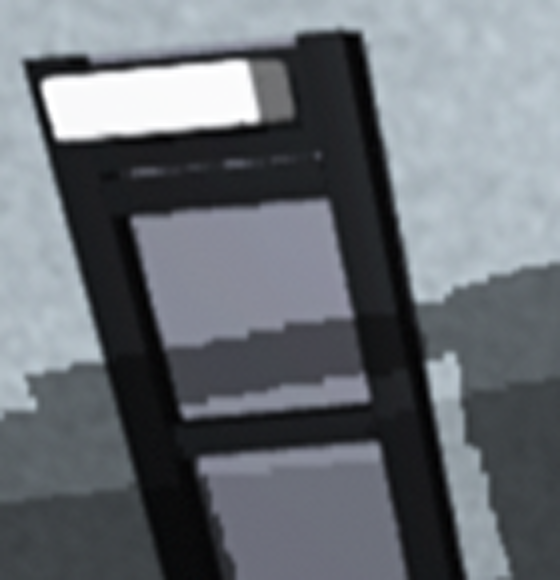

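View pics/w1e.png

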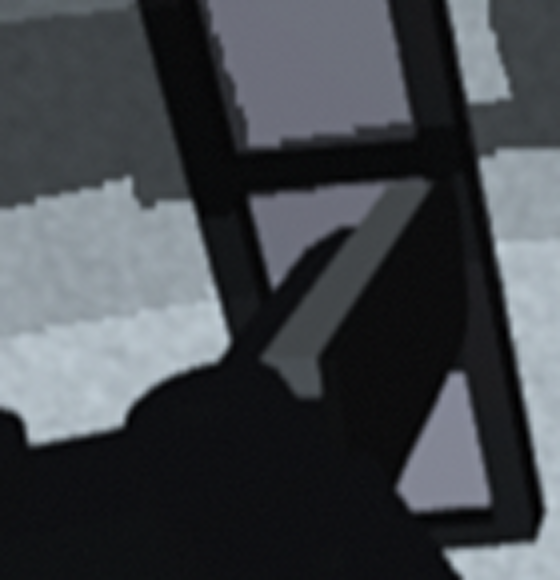

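```bash
cat > fit3.py <<'E'
from h import *
from scipy.optimize import least_squares
A=load('scene0');B=load('side0');C=load('w1')
s=lambda X,Y:(A,np.array([145+X/3.9,150+Y/3.9])-.4)
d=lambda X,Y:(B,np.array([195+X/5,120+Y/5])-.4)
w=lambda X,Y:(C,np.array([55+X/4,75+Y/4])-.4)
v=lambda X,Y:(C,np.array([55+X/4,195+Y/4])-.4)
def fit(obs,x0):
    def res(q):
        c,n=np.cos(q[2]),np.sin(q[2])
        return np.concatenate([proj(f,[q[0]+c*x-n*y,q[1]+n*x+c*y,z])[0]-uv for (f,uv),(x,y,z) in obs])
    o=least_squares(res,x0,loss='soft_l1'); print(np.round(o.x,4),np.degrees(o.x[2]).round(2)); print(np.round(o.fun.reshape(-1,2),1).tolist()); return o.x
H=.046;a=-.155;b=.19
Wo=[(w(42,78),(-.028,.183,.04)),(w(250,60),(.028,.183,.04)),(w(57,140),(-.028,.167,.04)),(w(262,125),(.028,.167,.04)),
(w(24,62),(-H,b,.016)),(w(347,32),(H,b,.016)),(w(132,215),(-.032,.1445,.006)),(w(370,402),(.032,.0805,.016)),(w(197,458),(-.032,.0695,.006)),(v(413,135),(.032,.0055,.016)),(v(490,508),(.032,-.1445,.016)),(v(543,515),(H,a,0))]
S=[(s(33,172),(-H,a,.016)),(s(597,97),(H,b,.016)),(s(68,272),(H,a,0)),(s(535,22),(-.028,.183,.04)),(s(515,28),(-.028,.167,.04)),(s(574,65),(.028,.183,.04))]
D=[(d(540,195),(H,a,.016)),(d(706,203),(-H,a,.016)),(d(488,583),(H,b,0)),(d(532,487),(.028,.167,.04)),(d(530,513),(.028,.183,.04))]
for o in (Wo,S,D,Wo+S+D): fit(o,[.434,.053,.07])
E
python3 fit3.py
```

```text
[0.4387 0.0512 0.0662] 3.79
[[-0.4, 0.2], [0.1, 0.2], [-0.0, 0.3], [0.4, -0.4], [-0.3, -1.0], [-0.2, -0.5], [-0.0, -0.4], [0.5, 2.1], [-1.5, -1.7], [0.8, 4.1], [0.3, 4.4], [-0.0, -0.2]]
[0.4397 0.0518 0.0721] 4.13
[[-1.0, -1.2], [0.3, 1.6], [0.1, 0.9], [0.0, -0.2], [-0.3, -0.4], [0.6, -1.1]]
[0.4374 0.0523 0.0723] 4.14
[[-0.2, -0.4], [0.2, -0.2], [-0.4, 1.3], [0.2, 0.1], [0.1, -0.9]]
[0.4387 0.0513 0.067 ] 3.84
[[-0.5, 0.2], [-0.1, 0.1], [-0.2, 0.3], [0.2, -0.5], [-0.4, -1.0], [-0.3, -0.6], [-0.2, -0.4], [0.4, 2.0], [-1.5, -1.8], [0.8, 4.0], [0.3, 4.3], [0.1, -0.3], [-1.2, -1.6], [0.1, 1.6], [-0.4, 0.5], [-0.1, -0.2], [-0.4, -0.4], [0.4, -1.1], [-0.3, -0.6], [0.1, -0.3], [-1.4, 0.9], [-0.7, -0.2], [-0.9, -1.3]]
```

```bash
python3 - <<'E'
import re
t=open('fit3.py').read()
t=t.replace("(w(132,215),(-.032,.1445,.006))","(w(183,418),(-.032,.0805,.006))").replace("(.032,.0805,.016)","(.032,.0805,.0065)").replace("(w(197,458),(-.032,.0695,.006)),","").replace("(.032,.0055,.016)","(.032,.0055,.0065)").replace("(.032,-.1445,.016)","(.032,-.1445,.0065)")
open('fit3.py','w').write(t)
E
python3 fit3.py
```

```text
[0.4375 0.0511 0.0599] 3.43
[[-0.5, 0.1], [0.0, 0.4], [-0.2, 0.2], [0.3, -0.2], [-0.4, -1.2], [-0.1, -0.2], [-0.6, -0.1], [2.6, 0.3], [2.2, 1.2], [0.5, -0.1], [-1.4, 0.1]]
[0.4397 0.0518 0.0721] 4.13
[[-1.0, -1.2], [0.3, 1.6], [0.1, 0.9], [0.0, -0.2], [-0.3, -0.4], [0.6, -1.1]]
[0.4374 0.0523 0.0723] 4.14
[[-0.2, -0.4], [0.2, -0.2], [-0.4, 1.3], [0.2, 0.1], [0.1, -0.9]]
[0.438  0.0512 0.0635] 3.64
[[-0.6, 0.1], [-0.2, 0.2], [-0.3, 0.2], [0.1, -0.3], [-0.5, -1.1], [-0.4, -0.4], [-0.5, -0.1], [2.7, 0.1], [2.5, 1.0], [1.1, -0.3], [-0.8, -0.1], [-1.3, -1.9], [0.0, 1.6], [-0.6, 0.2], [-0.1, -0.2], [-0.5, -0.4], [0.3, -1.1], [0.2, -0.6], [0.5, -0.3], [-1.4, 0.8], [-0.6, -0.3], [-0.8, -1.3]]
```

apply_moves --moves '[[[0.16,0.38,0.3],0.044],[[0.16,0.38,0.7],0.044],[[0.16,0.38,0.9],0.044],[[0.16,0.38,0.9],0.044]]' --hand 0.7

```text
time: 2.45
eef_pos: [0.6321, 0.1716, 0.1538]
eef_rot: [-2.381, -2.045, 0.026]
force: [-1.7, -0.1, -2.0]
gripper_width: 0.0594
```

```bash
python3 mv.py .640 .17 .088 -8.8; python3 -c "
from h import *
snap('wrist','w2')"
```

```text
t 2.45 pos [0.6321 0.1716 0.1538] tilt 0.95 yaw -8.68 w 0.0594 F [-1.7 -0.1 -2. ]
shift [0.002 0.088 0.627] turn 0.0007
```

View pics/w2.png

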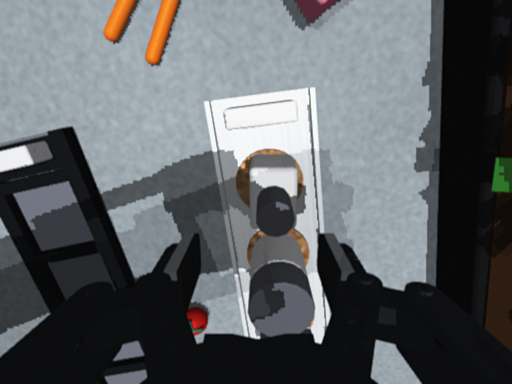

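apply_moves --moves '[[[0,0.08,0],0],[[0,0.08,0.2],0],[[0,0.08,0.4],0],[[0,0.08,0.5],0],[[0,0.08,0.6],0],[[0,0.08,0.62],0],[[0,0.08,0.62],0],[[0,0.08,0.62],0]]'

```text
time: 3.17
eef_pos: [0.642, 0.1703, 0.0965]
eef_rot: [2.383, 2.047, -0.017]
force: [-0.3, 0.1, -0.3]
gripper_width: 0.0597
```

```bash
python3 mv.py .640 .17 .088 -8.8; python3 -c "
from h import *
snap('wrist','w3');snap('side','s3')"
```

```text
t 3.17 pos [0.642  0.1703 0.0965] tilt 0.61 yaw -8.67 w 0.0597 F [-0.3  0.1 -0.3]
shift [-0.006 -0.019  0.055] turn 0.0007
```

View pics/w3.png

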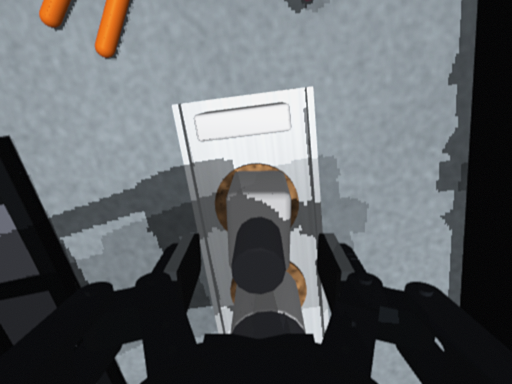

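View pics/s3.png

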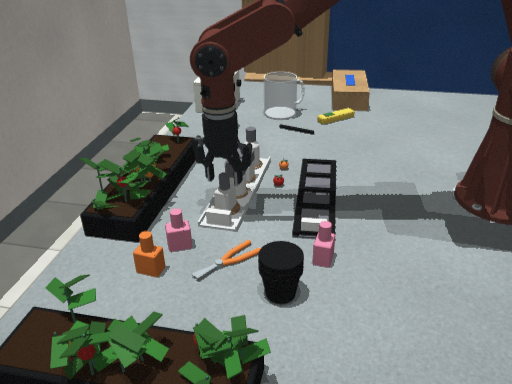

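apply_moves --moves '[[[0,-0.02,0.05],0],[[0,-0.02,0.06],0],[[0,-0.02,0.06],0]]'

```text
time: 3.52
eef_pos: [0.6398, 0.1706, 0.0905]
eef_rot: [2.383, 2.047, -0.017]
force: [-0.2, 1.0, 0.5]
gripper_width: 0.0599
```

apply_moves --moves '[[[0,0,0],0],[[0,0,0],0],[[0,0,0],0],[[0,0,0],0],[[0,0,0],0],[[0,0,0],0]]' --hand 0 --newtons 40

```text
time: 4.02
eef_pos: [0.6399, 0.1706, 0.0905]
eef_rot: [2.383, 2.047, -0.016]
force: [-0.3, 0.6, -0.0]
gripper_width: 0.0241
```

```bash
python3 mv.py .4457 -.0608 .218 3.8; python3 -c "
from h import *
snap('wrist','w4')"
```

```text
t 4.02 pos [0.6399 0.1706 0.0905] tilt 0.60 yaw -8.67 w 0.0241 F [-0.3  0.6 -0. ]
shift [-2.59  -1.579 -1.273] turn -0.0693
```

View pics/w4.png

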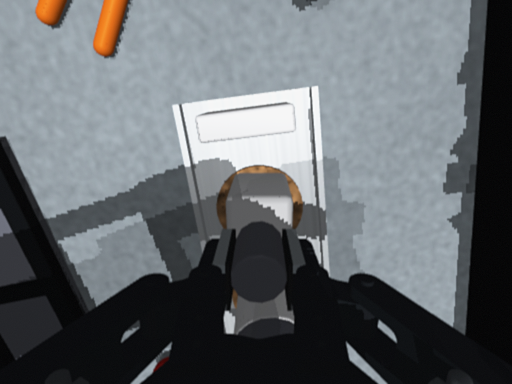

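apply_moves --moves '[[[0,0,-0.15],0],[[0,0,-0.4],0],[[0,0,-0.7],0],[[0,0,-1],0],[[0,0,-1],0]]'

```text
time: 4.48
eef_pos: [0.6454, 0.1722, 0.2001]
eef_rot: [2.377, 2.042, 0.003]
force: [2.7, -0.3, 0.9]
gripper_width: 0.0238
```

```bash
python3 mv.py .4457 -.0608 .19 3.8; python3 -c "
from h import *
snap('side','s5')
f=load('s5')['pixels'][60:240,150:345]; cv2.imwrite('pics/s5c.png',cv2.resize(f,None,fx=3,fy=3))"
```

```text
t 4.48 pos [0.6454 0.1722 0.2001] tilt 0.48 yaw -8.66 w 0.0238 F [ 2.7 -0.3  0.9]
shift [-2.604 -1.624  0.069] turn -0.0692
```

View pics/s5c.png

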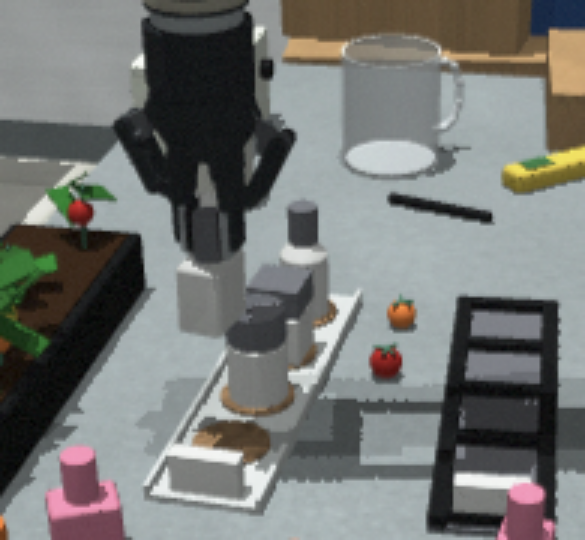

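apply_moves --moves '[[[-0.1,-0.3,0],-0.02],[[-0.3,-0.6,0],-0.04],[[-0.6,-0.9,0],-0.069],[[-0.9,-1,0],-0.069],[[-0.9,-1,0],-0.069]]'

```text
time: 4.95
eef_pos: [0.5263, 0.0947, 0.1945]
eef_rot: [2.148, 2.29, -0.015]
force: [0.1, -0.3, -1.6]
gripper_width: 0.024
```

```bash
python3 mv.py .4457 -.0608 .17 3.8
```

```text
t 4.95 pos [0.5263 0.0947 0.1945] tilt 0.56 yaw 3.67 w 0.0240 F [ 0.1 -0.3 -1.6]
shift [-1.499 -0.903  0.232] turn -0.0007
```

apply_moves --moves '[[[-0.3,-0.2,0],0],[[-0.6,-0.45,0],0],[[-0.9,-0.7,0],0],[[-1,-0.75,0],0]]'

```text
time: 5.28
eef_pos: [0.4539, -0.012, 0.1939]
eef_rot: [-2.151, -2.288, 0.022]
force: [-0.1, 1.0, -1.3]
gripper_width: 0.0237
```

```bash
python3 mv.py .4457 -.0608 .135 3.8
```

```text
t 5.28 pos [ 0.4539 -0.012   0.1939] tilt 0.80 yaw 3.54 w 0.0237 F [-0.1  1.  -1.3]
shift [-0.477 -0.106  0.565] turn -0.0014
```

apply_moves --moves '[[[-0.3,-0.08,0],0],[[-0.48,-0.1,0],0],[[-0.48,-0.1,0.2],0],[[-0.48,-0.1,0.4],0],[[-0.48,-0.1,0.5],0],[[-0.48,-0.1,0.5],0],[[-0.48,-0.1,0.5],0],[[-0.48,-0.1,0.5],0]]'

```text
time: 5.95
eef_pos: [0.4473, -0.0608, 0.1452]
eef_rot: [-2.151, -2.29, 0.021]
force: [0.6, -0.0, -0.5]
gripper_width: 0.0238
```

```bash
python3 mv.py .4457 -.0608 .0835 3.8; python3 -c "
from h import *
from ov import *
car=[.4383,.0515,.066]
snap('wrist','w6');snap('scene','c6')
draw('w6',tray,car,[],(100,0,500,300),'pics/w6o.png',2)
draw('c6',tray,car,[],(145,110,350,280),'pics/c6o.png',3.5)"
```

```text
t 5.95 pos [ 0.4473 -0.0608  0.1452] tilt 0.76 yaw 3.57 w 0.0238 F [ 0.6 -0.  -0.5]
shift [ 0.007 -0.01   0.587] turn -0.0013
```

View pics/w6o.png

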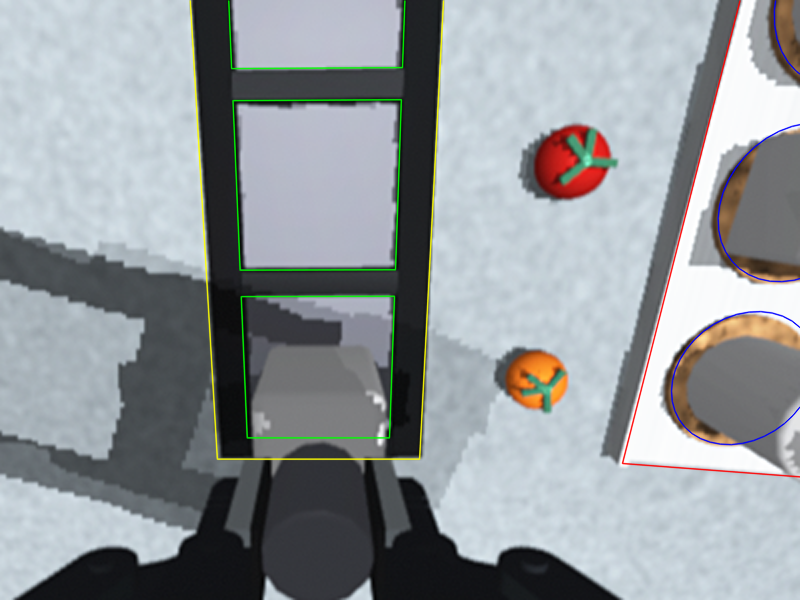

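View pics/c6o.png

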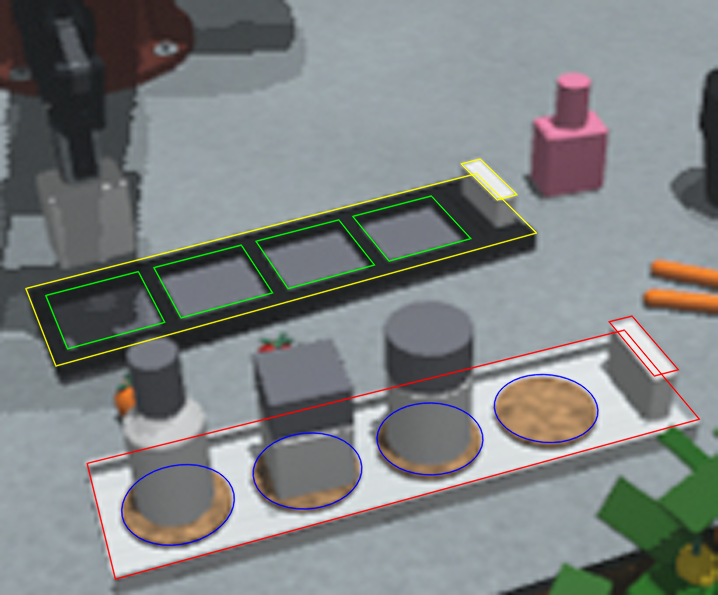

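apply_moves --moves '[[[0,0,0.1],0],[[0,-0.01,0.25],0],[[0,-0.01,0.4],0],[[0,-0.01,0.5],0],[[0,-0.01,0.53],0],[[0,-0.01,0.53],0],[[0,-0.01,0.53],0]]'

```text
time: 6.63
eef_pos: [0.4465, -0.0617, 0.0929]
eef_rot: [2.15, 2.289, -0.02]
force: [-0.6, 0.7, -0.7]
gripper_width: 0.0239
```

```bash
python3 mv.py .4457 -.0608 .0835 3.8
```

```text
t 6.63 pos [ 0.4465 -0.0617  0.0929] tilt 0.73 yaw 3.58 w 0.0239 F [-0.6  0.7 -0.7]
shift [ 0.01  -0.007  0.064] turn -0.0012
```

apply_moves --moves '[[[0.01,-0.01,0.03],0],[[0.01,-0.01,0.05],0],[[0.01,-0.01,0.06],0],[[0.01,-0.01,0.065],0],[[0.01,-0.01,0.065],0],[[0.01,-0.01,0.065],0]]'

```text
time: 7.13
eef_pos: [0.4455, -0.0608, 0.0866]
eef_rot: [2.15, 2.288, -0.019]
force: [0.4, 0.6, -0.5]
gripper_width: 0.0237
```

```bash
python3 mv.py .4457 -.0608 .0835 3.8
```

```text
t 7.13 pos [ 0.4455 -0.0608  0.0866] tilt 0.72 yaw 3.58 w 0.0237 F [ 0.4  0.6 -0.5]
shift [-0.     0.002  0.001] turn -0.0012
```

apply_moves --moves '[[[0,0,0.01],0],[[0,0,0.015],0],[[0,0,0.015],0],[[0,0,0.015],0]]'

```text
time: 7.47
eef_pos: [0.4459, -0.0609, 0.0864]
eef_rot: [2.15, 2.289, -0.02]
force: [-2.9, 0.8, 7.0]
gripper_width: 0.0239
```

```bash
python3 mv.py .4457 -.0608 .0835 3.8
```

```text
t 7.47 pos [ 0.4459 -0.0609  0.0864] tilt 0.73 yaw 3.58 w 0.0239 F [-2.9  0.8  7. ]
shift [ 0.001 -0.002 -0.001] turn -0.0012
```

apply_moves --moves '[[[0,0,0],0],[[0,0,0],0],[[0,0,0],0],[[0,0,0],0]]' --hand 0.7

```text
time: 7.8
eef_pos: [0.4459, -0.061, 0.0863]
eef_rot: [2.15, 2.288, -0.02]
force: [0.8, -0.7, 1.1]
gripper_width: 0.0599
```

apply_moves --moves '[[[0,0,-0.2],0],[[0,0,-0.5],0],[[0,0,-0.8],0],[[0,0,-1],0]]'

```text
time: 8.13
eef_pos: [0.4476, -0.0601, 0.1887]
eef_rot: [2.148, 2.287, -0.018]
force: [1.3, -1.1, 0.9]
gripper_width: 0.0598
```

```bash
python3 mv.py .6368 .0947 .17 0;  python3 -c "
from h import *
from ov import *
car=[.4383,.0515,.066]
O=[W([.4457,-.0608,.066],sq(0,.018,.025,.06)),circ(.4457,-.0608,.0125,.096)]
O+=[circ(*tc(tray,.0375),.025,.092)]
snap('scene','c7');snap('side','s7');
draw('c7',tray,car,O,(145,110,350,280),'pics/c7o.png',3.5)
draw('s7',tray,car,O,(190,90,350,240),'pics/s7o.png',3.8)"
```

```text
t 8.13 pos [ 0.4476 -0.0601  0.1887] tilt 0.69 yaw 3.58 w 0.0598 F [ 1.3 -1.1  0.9]
shift [1.429 1.986 0.131] turn 0.0199
```

View pics/c7o.png

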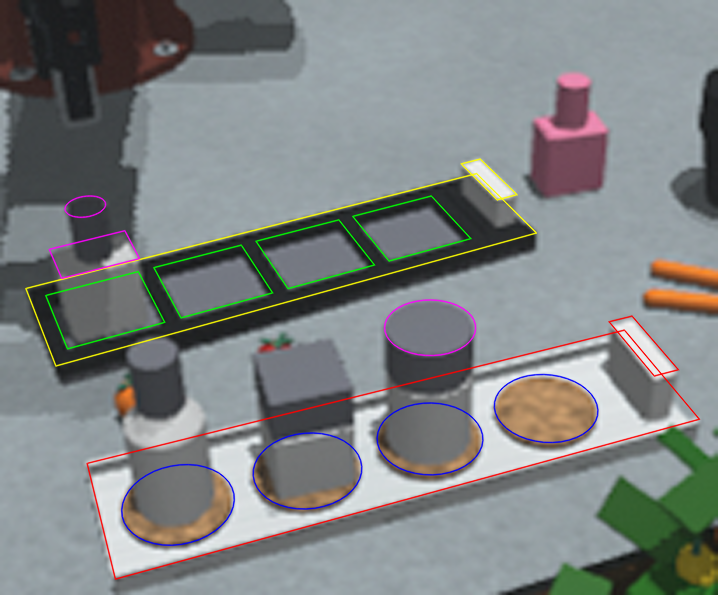

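View pics/s7o.png

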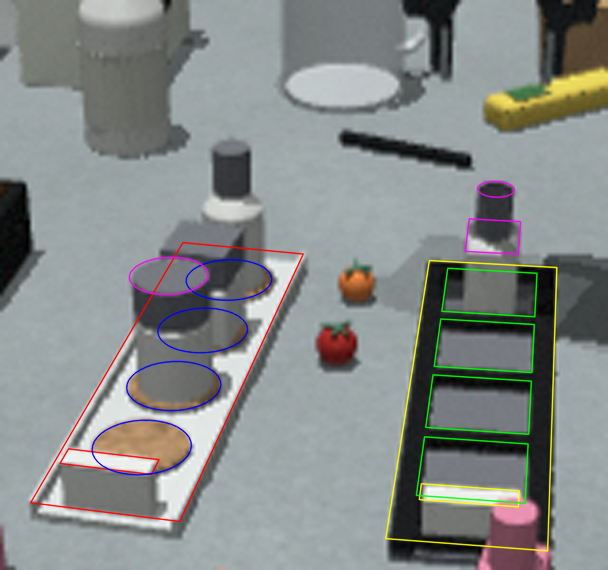

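apply_moves --moves '[[[0.2,0.3,0],0.01],[[0.45,0.65,0],0.02],[[0.7,1,0],0.02],[[0.72,1,0],0.02]]' --hand 1

```text
time: 8.57
eef_pos: [0.5489, 0.0204, 0.1885]
eef_rot: [2.212, 2.216, -0.008]
force: [0.2, -0.0, 0.8]
gripper_width: 0.0852
```

```bash
python3 mv.py .636 .0947 .145 0
```

```text
t 8.57 pos [0.5489 0.0204 0.1885] tilt 0.66 yaw 0.12 w 0.0852 F [ 0.2 -0.   0.8]
shift [0.745 0.871 0.401] turn 0.0007
```

apply_moves --moves '[[[0.3,0.35,0],0],[[0.6,0.7,0],0],[[0.74,0.84,0.1],0],[[0.74,0.84,0.25],0],[[0.74,0.84,0.4],0],[[0.74,0.84,0.4],0],[[0.74,0.84,0.4],0]]'

```text
time: 9.15
eef_pos: [0.6308, 0.094, 0.1451]
eef_rot: [2.214, 2.219, -0.014]
force: [0.1, 0.1, 0.7]
gripper_width: 0.0854
```

```bash
python3 mv.py .636 .0947 .070 0; python3 -c "
from h import *
from ov import *
car=[.4383,.0515,.066]
snap('wrist','w8')
O=objs(tray,(-.0957,-.15))
draw('w8',tray,car,O,(100,50,500,350),'pics/w8o.png',2)"
```

```text
t 9.15 pos [0.6308 0.094  0.1451] tilt 0.64 yaw 0.13 w 0.0854 F [0.1 0.1 0.7]
shift [0.015 0.054 0.721] turn 0.0007
```

View pics/w8o.png

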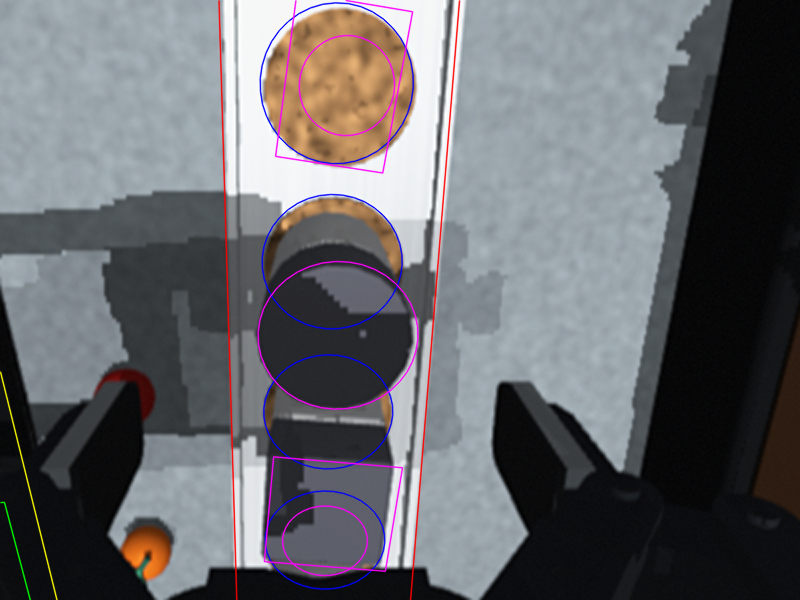

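apply_moves --moves '[[[0.01,0.05,0.15],0],[[0.01,0.05,0.35],0],[[0.01,0.05,0.5],0],[[0.01,0.05,0.65],0],[[0.01,0.05,0.7],0],[[0.01,0.05,0.7],0],[[0.01,0.05,0.7],0]]'

```text
time: 9.78
eef_pos: [0.6373, 0.0939, 0.0774]
eef_rot: [2.213, 2.217, -0.01]
force: [0.5, -0.2, 0.6]
gripper_width: 0.0854
```

```bash
python3 mv.py .636 .0947 .070 0; python3 -c "
from h import *
snap('wrist','w9')"
```

```text
t 9.78 pos [0.6373 0.0939 0.0774] tilt 0.64 yaw 0.09 w 0.0854 F [ 0.5 -0.2  0.6]
shift [ 0.008 -0.013  0.044] turn 0.0005
```

View pics/w9.png

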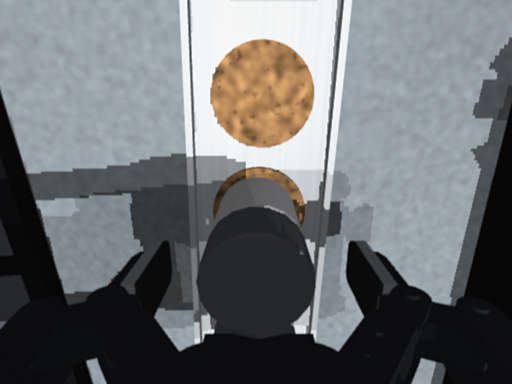

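apply_moves --moves '[[[0.01,-0.01,0.05],0],[[0.01,-0.01,0.07],0],[[0.01,-0.01,0.07],0]]'

```text
time: 10.08
eef_pos: [0.6369, 0.095, 0.0712]
eef_rot: [2.212, 2.216, -0.008]
force: [-0.2, -0.2, -0.9]
gripper_width: 0.0852
```

apply_moves --moves '[[[0,0,0],0],[[0,0,0],0],[[0,0,0],0],[[0,0,0],0],[[0,0,0],0],[[0,0,0],0]]' --hand 0

```text
time: 10.58
eef_pos: [0.6372, 0.0951, 0.0716]
eef_rot: [2.212, 2.216, -0.007]
force: [0.9, 0.6, 1.6]
gripper_width: 0.049
```

apply_moves --moves '[[[0,0,-0.15],0],[[0,0,-0.4],0],[[0,0,-0.7],0],[[0,0,-1],0],[[0,0,-1],0]]'

```text
time: 11.0
eef_pos: [0.6415, 0.0965, 0.1803]
eef_rot: [2.205, 2.21, 0.009]
force: [1.2, -0.7, 0.4]
gripper_width: 0.0493
```

```bash
python3 mv.py .4408 .0141 .16 3.8; python3 -c "
from h import *
snap('side','s5')
f=load('s5')['pixels'][60:240,150:345]; cv2.imwrite('pics/s10c.png',cv2.resize(f,None,fx=3,fy=3))"
```

```text
t 11.00 pos [0.6415 0.0965 0.1803] tilt 1.18 yaw 0.12 w 0.0493 F [ 1.2 -0.7  0.4]
shift [-0.818 -2.011  0.145] turn -0.0205
```

View pics/s10c.png

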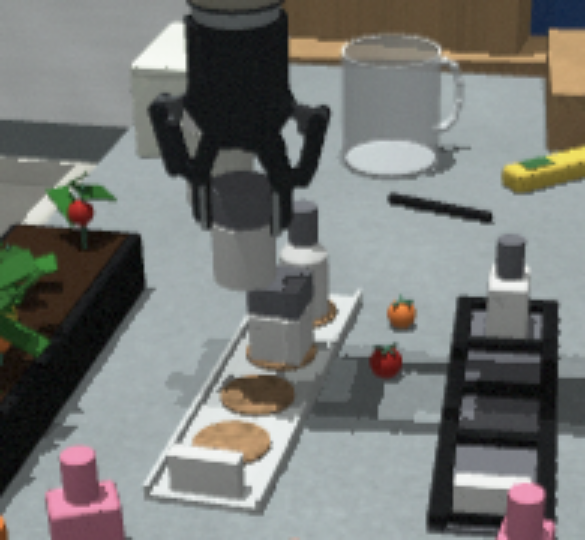

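apply_moves --moves '[[[-0.05,-0.3,0],-0.01],[[-0.15,-0.6,0],-0.02],[[-0.3,-0.9,0],-0.02],[[-0.4,-1,0],-0.02]]'

```text
time: 11.38
eef_pos: [0.534, 0.0559, 0.173]
eef_rot: [2.14, 2.285, -0.007]
force: [-0.4, 0.2, -2.7]
gripper_width: 0.0493
```

```bash
python3 mv.py .4408 .0141 .11 3.8
```

```text
t 11.38 pos [0.534  0.0559 0.173 ] tilt 0.66 yaw 3.76 w 0.0493 F [-0.4  0.2 -2.7]
shift [-0.349 -0.959  0.6  ] turn -0.0002
```

apply_moves --moves '[[[-0.1,-0.3,0],0],[[-0.25,-0.6,0],0],[[-0.34,-0.88,0],0],[[-0.34,-0.9,0.1],0],[[-0.34,-0.9,0.3],0],[[-0.34,-0.9,0.5],0],[[-0.34,-0.9,0.55],0],[[-0.34,-0.9,0.55],0],[[-0.34,-0.9,0.55],0]]'

```text
time: 12.13
eef_pos: [0.4464, 0.0157, 0.1176]
eef_rot: [2.141, 2.286, -0.008]
force: [-1.2, -0.3, -1.6]
gripper_width: 0.0491
```

```bash
python3 mv.py .4408 .0141 .0646 3.8; python3 -c "
from h import *
from ov import *
car=[.4383,.0515,.066]
snap('wrist','w11')
draw('w11',tray,car,[],(100,50,500,350),'pics/w11o.png',2)"
```

```text
t 12.13 pos [0.4464 0.0157 0.1176] tilt 0.62 yaw 3.77 w 0.0491 F [-1.2 -0.3 -1.6]
shift [-0.007 -0.058  0.5  ] turn -0.0002
```

View pics/w11o.png

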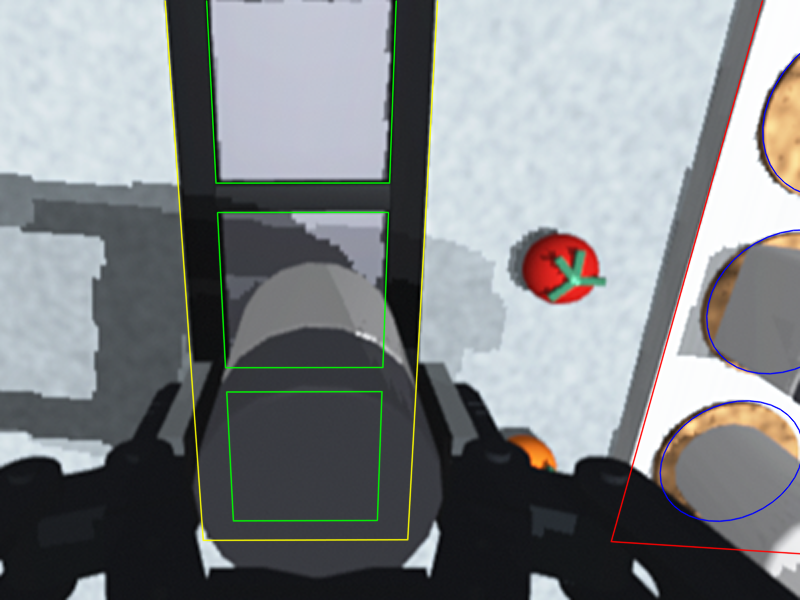

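apply_moves --moves '[[[-0.01,-0.06,0],0],[[-0.01,-0.06,0.1],0],[[-0.01,-0.06,0.25],0],[[-0.01,-0.06,0.38],0],[[-0.01,-0.06,0.44],0],[[-0.01,-0.06,0.46],0],[[-0.01,-0.06,0.46],0],[[-0.01,-0.06,0.46],0]]'

```text
time: 12.85
eef_pos: [0.4421, 0.0136, 0.0729]
eef_rot: [2.139, 2.285, -0.006]
force: [-0.6, 0.1, -1.9]
gripper_width: 0.0493
```

```bash
python3 mv.py .4408 .0141 .0646 3.8
```

```text
t 12.85 pos [0.4421 0.0136 0.0729] tilt 0.71 yaw 3.77 w 0.0493 F [-0.6  0.1 -1.9]
shift [ 0.006 -0.012  0.052] turn -0.0001
```

apply_moves --moves '[[[0,-0.01,0.03],0],[[0,-0.01,0.05],0],[[0,-0.01,0.06],0],[[0,-0.01,0.065],0],[[0,-0.01,0.065],0],[[0,-0.01,0.065],0]]'

```text
time: 13.35
eef_pos: [0.4416, 0.0134, 0.0675]
eef_rot: [2.139, 2.285, -0.006]
force: [-1.9, 1.1, 5.5]
gripper_width: 0.049
```

```bash
python3 mv.py .4408 .0141 .0646 3.8
```

```text
t 13.35 pos [0.4416 0.0134 0.0675] tilt 0.72 yaw 3.78 w 0.0490 F [-1.9  1.1  5.5]
shift [ 0.007 -0.008 -0.001] turn -0.0001
```

Contact felt at the expected height; release and rise.

apply_moves --moves '[[[0,0,0],0],[[0,0,0],0],[[0,0,0],0],[[0,0,0],0],[[0,0,0],0]]' --hand 1

```text
time: 13.77
eef_pos: [0.4417, 0.0134, 0.0675]
eef_rot: [2.139, 2.285, -0.006]
force: [0.3, -0.4, 0.2]
gripper_width: 0.0854
```

apply_moves --moves '[[[0,0,-0.2],0],[[0,0,-0.5],0],[[0,0,-0.8],0],[[0,0,-1],0]]'

```text
time: 14.1
eef_pos: [0.442, 0.0144, 0.1699]
eef_rot: [2.137, 2.283, -0.003]
force: [0.3, -0.2, 0.2]
gripper_width: 0.0856
```

```bash
python3 mv.py .635 .0205 .145 -4;  python3 -c "
from h import *
from ov import *
car=[.4383,.0515,.066]
O=[circ(.4408,.0141,.025,.088)]
O+=objs(tray,(-.07,0))[-2:-1]
snap('scene','c12');snap('side','s12');
draw('c12',tray,car,O,(145,110,350,280),'pics/c12o.png',3.5)
draw('s12',tray,car,O,(190,90,350,240),'pics/s12o.png',3.8)"
```

```text
t 14.10 pos [0.442  0.0144 0.1699] tilt 0.83 yaw 3.78 w 0.0856 F [ 0.3 -0.2  0.2]
shift [-0.064  1.928  0.236] turn 0.0432
```

View pics/c12o.png

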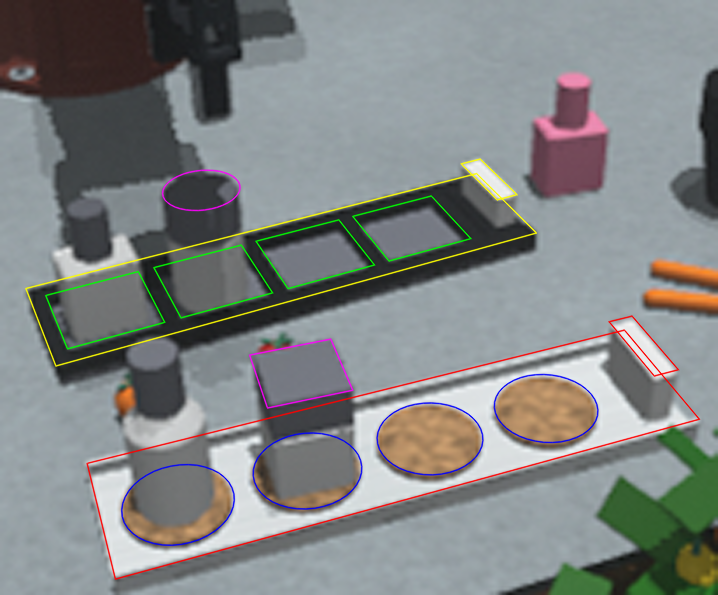

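View pics/s12o.png

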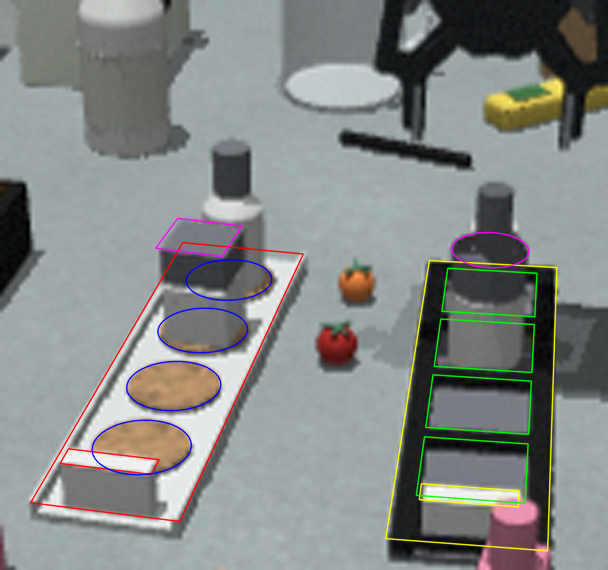

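apply_moves --moves '[[[0,0.3,0],0.02],[[0,0.65,0],0.04],[[-0.03,1,0],0.04],[[-0.03,1,0],0.04]]'

```text
time: 14.53
eef_pos: [0.5493, 0.0173, 0.1722]
eef_rot: [2.271, 2.139, 0.009]
force: [-0.3, -0.9, 0.8]
gripper_width: 0.0853
```

```bash
python3 mv.py .635 .0205 .145 -4
```

```text
t 14.53 pos [0.5493 0.0173 0.1722] tilt 1.30 yaw -3.42 w 0.0853 F [-0.3 -0.9  0.8]
shift [0.085 0.848 0.258] turn 0.0032
```

apply_moves --moves '[[[0.05,0.35,0],0],[[0.08,0.7,0],0],[[0.08,0.81,0],0],[[0.08,0.83,0.1],0],[[0.08,0.83,0.2],0],[[0.08,0.83,0.2],0],[[0.08,0.83,0.2],0],[[0.08,0.83,0.2],0]]'

```text
time: 15.2
eef_pos: [0.6313, 0.0202, 0.1528]
eef_rot: [2.272, 2.14, 0.006]
force: [-0.3, 0.5, 0.3]
gripper_width: 0.0855
```

```bash
python3 mv.py .635 .0205 .065 -4; python3 -c "
from h import *
snap('wrist','w13')
cv2.imwrite('pics/w13c.png',cv2.resize(load('w13')['pixels'][110:290,160:360],None,fx=3.3,fy=3.3,interpolation=cv2.INTER_CUBIC))"
```

```text
t 15.20 pos [0.6313 0.0202 0.1528] tilt 1.18 yaw -3.42 w 0.0855 F [-0.3  0.5  0.3]
shift [0.014 0.021 0.849] turn 0.0032
```

View pics/w13c.png

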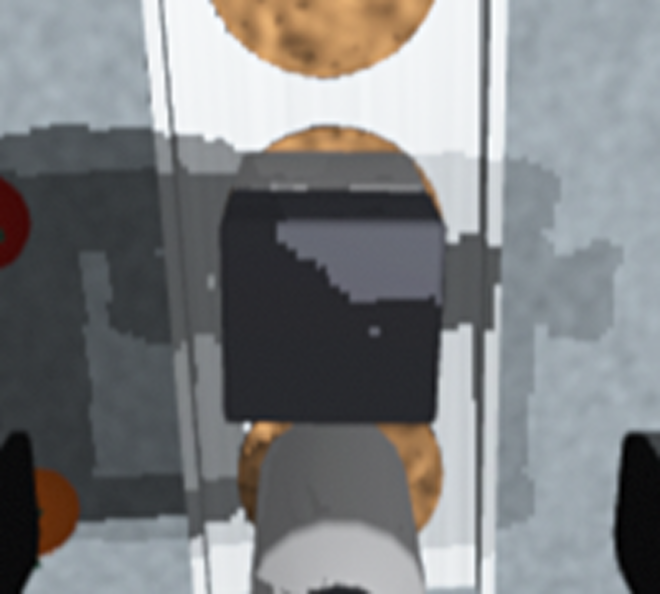

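```bash
python3 -c "
from h import *
f=load('w13')
P=[ray(f,160+X/3.3-.4,110+Y/3.3-.4,.082) for X,Y in [(222,222),(443,220),(437,422),(225,422)]]
P=np.array(P);print(P.round(4),P.mean(0))
print(np.degrees(np.arctan2(P[1]-P[0],1)), np.degrees(np.arctan2((P[1]-P[0])[1],(P[1]-P[0])[0])),np.degrees(np.arctan2((P[2]-P[3])[1],(P[2]-P[3])[0])))
from scipy.spatial.transform import Rotation as R
print(R.from_rotvec(arm.observe()['eef_rot']).as_matrix()[:,2])
"
```

```text
[[ 6.128e-01  4.430e-02  8.200e-02]
 [ 6.569e-01  4.190e-02  8.200e-02]
 [ 6.545e-01 -2.800e-03  8.200e-02]
 [ 6.094e-01  3.000e-04  8.200e-02]] [0.63340575 0.02093849 0.082     ]
[ 2.52355146e+00 -1.40198083e-01  1.59027734e-15] -3.177801841002201 -3.971469275256746
[ 0.01833451 -0.01206861 -0.99975907]
```

apply_moves --moves '[[[0.02,0.01,0.15],0],[[0.02,0.01,0.35],0],[[0.02,0.01,0.6],0],[[0.02,0.01,0.75],0],[[0.02,0.01,0.83],0],[[0.02,0.01,0.83],0],[[0.02,0.01,0.83],0]]'

```text
time: 15.83
eef_pos: [0.6348, 0.0211, 0.0712]
eef_rot: [2.271, 2.139, 0.008]
force: [-0.2, -0.1, 0.5]
gripper_width: 0.0854
```

```bash
python3 mv.py .634 .021 .065 -3.6; python3 -c "
from h import *
snap('wrist','w14')"
```

```text
t 15.83 pos [0.6348 0.0211 0.0712] tilt 1.29 yaw -3.42 w 0.0854 F [-0.2 -0.1  0.5]
shift [-0.001 -0.008  0.032] turn 0.001
```

View pics/w14.png

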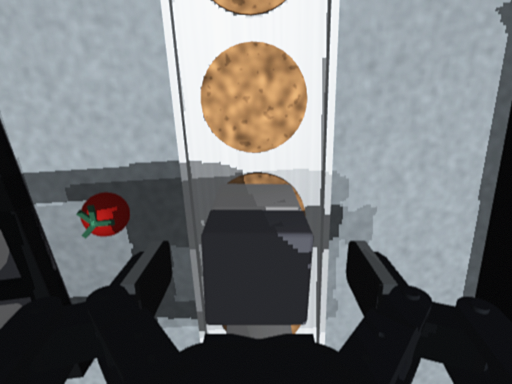

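apply_moves --moves '[[[0,-0.01,0.02],0],[[0,-0.01,0.03],0],[[0,-0.01,0.03],0]]'

```text
time: 16.13
eef_pos: [0.6354, 0.0211, 0.0702]
eef_rot: [2.269, 2.137, 0.012]
force: [0.4, 0.1, 0.4]
gripper_width: 0.0857
```

apply_moves --moves '[[[0,0,0],0],[[0,0,0],0],[[0,0,0],0],[[0,0,0],0],[[0,0,0],0],[[0,0,0],0]]' --hand 0

```text
time: 16.63
eef_pos: [0.6357, 0.0211, 0.0707]
eef_rot: [2.269, 2.137, 0.013]
force: [0.1, 0.8, 2.5]
gripper_width: 0.0458
```

apply_moves --moves '[[[0,0,-0.15],0],[[0,0,-0.4],0],[[0,0,-0.7],0],[[0,0,-1],0],[[0,0,-1],0]]'

```text
time: 17.05
eef_pos: [0.6376, 0.0221, 0.1777]
eef_rot: [2.262, 2.131, 0.026]
force: [2.0, -0.1, -0.2]
gripper_width: 0.0456
```

```bash
python3 mv.py .4358 .0889 .16 3.8; python3 -c "
from h import *
snap('side','s15')
f=load('s15')['pixels'][60:240,150:345]; cv2.imwrite('pics/s15c.png',cv2.resize(f,None,fx=3,fy=3))"
```

```text
t 17.05 pos [0.6376 0.0221 0.1777] tilt 2.16 yaw -3.41 w 0.0456 F [ 2.  -0.1 -0.2]
shift [ 0.547 -2.059  0.066] turn -0.04
```

View pics/s15c.png

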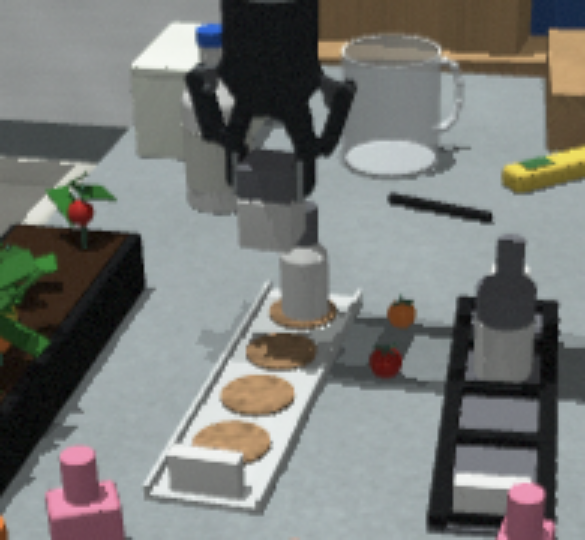

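apply_moves --moves '[[[0.05,-0.3,0],-0.02],[[0.15,-0.6,0],-0.04],[[0.25,-0.9,0],-0.04],[[0.3,-1,0],-0.04]]'

```text
time: 17.43
eef_pos: [0.532, 0.0592, 0.1672]
eef_rot: [2.13, 2.276, 0.009]
force: [-1.7, 0.7, -3.0]
gripper_width: 0.0452
```

```bash
python3 mv.py .4358 .0889 .12 3.8
```

```text
t 17.43 pos [0.532  0.0592 0.1672] tilt 1.42 yaw 3.82 w 0.0452 F [-1.7  0.7 -3. ]
shift [ 0.367 -0.95   0.417] turn 0.0001
```

apply_moves --moves '[[[0.1,-0.3,0],0],[[0.25,-0.6,0],0],[[0.36,-0.88,0],0],[[0.36,-0.9,0.1],0],[[0.36,-0.9,0.25],0],[[0.36,-0.91,0.38],0],[[0.36,-0.91,0.38],0],[[0.36,-0.91,0.38],0],[[0.36,-0.91,0.38],0]]'

```text
time: 18.18
eef_pos: [0.4401, 0.0884, 0.1266]
eef_rot: [2.13, 2.276, 0.009]
force: [-0.2, 0.3, -0.9]
gripper_width: 0.0455
```

```bash
python3 mv.py .4358 .0889 .0637 3.8; python3 -c "
from h import *
from ov import *
car=[.4383,.0515,.066]
snap('wrist','w16');snap('side','s16')
draw('w16',tray,car,[],(100,50,500,350),'pics/w16o.png',2)
draw('s16',tray,car,[],(240,90,360,240),'pics/s16o.png',4)"
```

```text
t 18.18 pos [0.4401 0.0884 0.1266] tilt 1.41 yaw 3.80 w 0.0455 F [-0.2  0.3 -0.9]
shift [ 0.016 -0.055  0.598] turn 0.0
```

View pics/w16o.png

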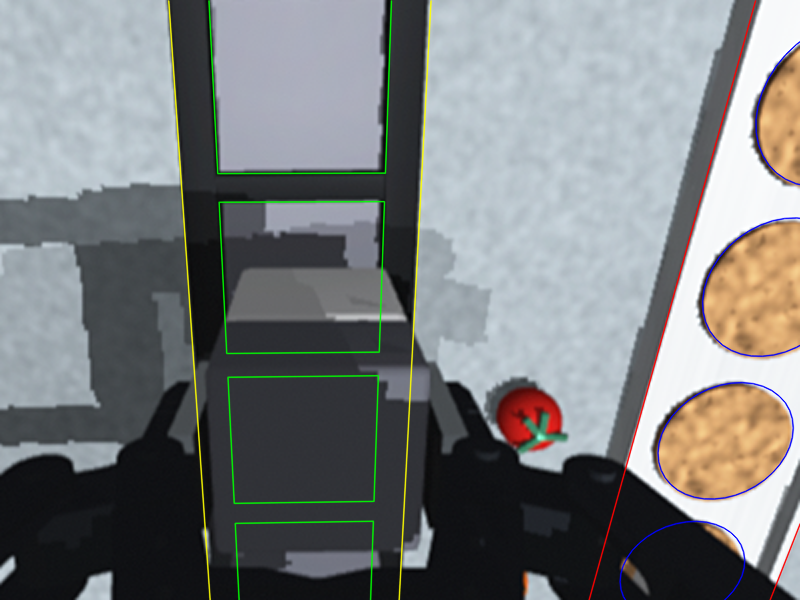

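View pics/s16o.png

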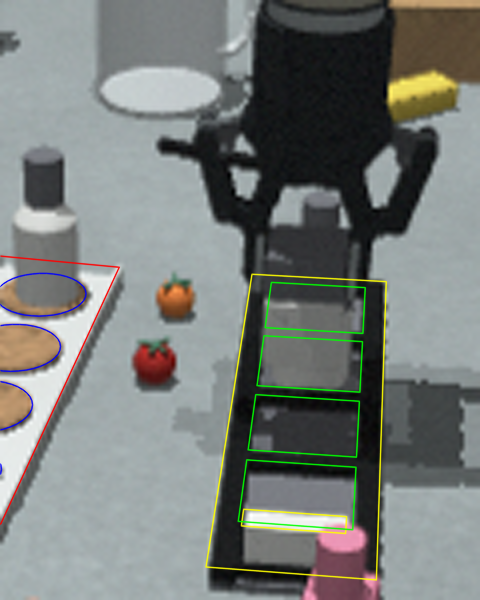

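apply_moves --moves '[[[0.01,-0.05,0.05],0],[[0.01,-0.05,0.2],0],[[0.01,-0.05,0.35],0],[[0.01,-0.05,0.45],0],[[0.01,-0.05,0.53],0],[[0.01,-0.05,0.55],0],[[0.01,-0.05,0.55],0],[[0.01,-0.05,0.55],0]]'

```text
time: 18.95
eef_pos: [0.4373, 0.0885, 0.0727]
eef_rot: [2.129, 2.275, 0.011]
force: [-0.1, 0.1, -1.6]
gripper_width: 0.0456
```

```bash
python3 mv.py .4358 .0889 .0637 3.8
```

```text
t 18.95 pos [0.4373 0.0885 0.0727] tilt 1.53 yaw 3.81 w 0.0456 F [-0.1  0.1 -1.6]
shift [ 0.006 -0.017  0.059] turn 0.0
```

apply_moves --moves '[[[0.01,-0.02,0.03],0],[[0.01,-0.02,0.05],0],[[0.01,-0.02,0.06],0],[[0.01,-0.02,0.07],0],[[0.01,-0.02,0.07],0],[[0.01,-0.02,0.07],0]]'

```text
time: 19.45
eef_pos: [0.4356, 0.0893, 0.0666]
eef_rot: [2.129, 2.275, 0.011]
force: [-2.3, 0.0, 4.9]
gripper_width: 0.0454
```

```bash
python3 mv.py .4358 .0889 .0637 3.8
```

```text
t 19.45 pos [0.4356 0.0893 0.0666] tilt 1.50 yaw 3.81 w 0.0454 F [-2.3  0.   4.9]
shift [-0.004  0.001 -0.001] turn 0.0
```

apply_moves --moves '[[[0,0,0],0],[[0,0,0],0],[[0,0,0],0],[[0,0,0],0],[[0,0,0],0]]' --hand 1

```text
time: 19.87
eef_pos: [0.4357, 0.0893, 0.0666]
eef_rot: [2.129, 2.275, 0.011]
force: [-0.3, 0.1, 0.2]
gripper_width: 0.0856
```

apply_moves --moves '[[[0,0,-0.2],0],[[0,0,-0.5],0],[[0,0,-0.8],0],[[0,0,-1],0],[[0,0,-1],0],[[0,0,-1],0]]' --hand 0.75

```text
time: 20.37
eef_pos: [0.4345, 0.0906, 0.1679]
eef_rot: [2.127, 2.274, 0.015]
force: [-0.1, 0.2, 0.2]
gripper_width: 0.0643
```

```bash
python3 mv.py .633 -.0555 .18 0;  python3 -c "
from h import *
from ov import *
car=[.4383,.0515,.066]
O=[circ(.4408,.0141,.025,.088),W([.4358,.0889,.066],sq(0,.023,.023,.078))]
O+=[circ(.6335,-.0555,.0135,.115)]
snap('scene','c17');snap('side','s17');
draw('c17',tray,car,O,(145,110,350,280),'pics/c17o.png',3.5)
draw('s17',tray,car,O,(190,90,350,240),'pics/s17o.png',3.8)"
```

```text
t 20.37 pos [0.4345 0.0906 0.1679] tilt 1.69 yaw 3.81 w 0.0643 F [-0.1  0.2  0.2]
shift [-1.591  1.887 -0.08 ] turn 0.0212
```

View pics/c17o.png

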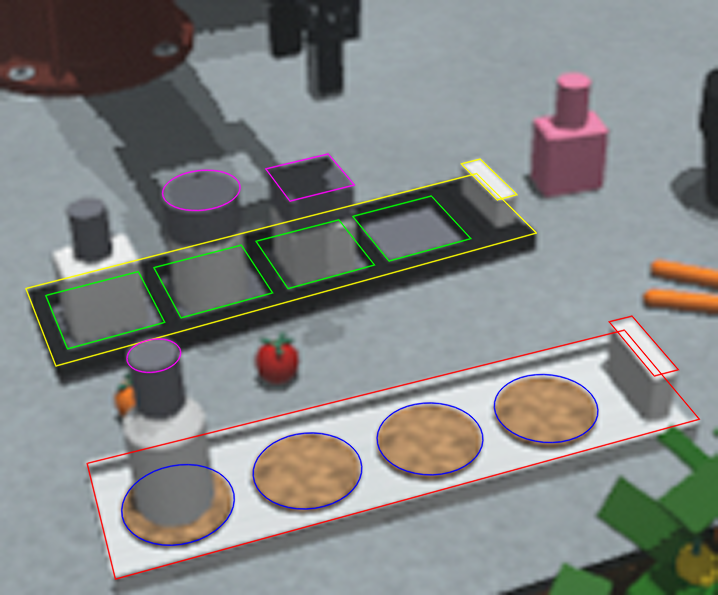

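View pics/s17o.png

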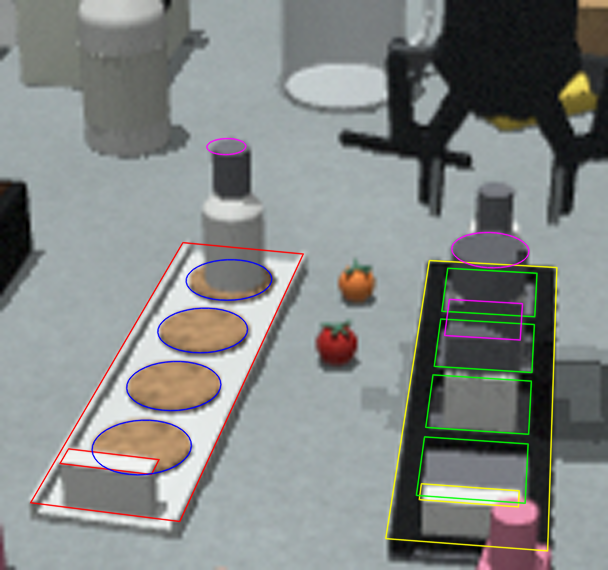

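apply_moves --moves '[[[-0.25,0.3,-0.05],0.01],[[-0.5,0.6,-0.1],0.02],[[-0.8,0.9,-0.1],0.02],[[-0.8,0.9,-0.1],0.02],[[-0.8,0.9,-0.1],0.02],[[-0.8,0.9,-0.1],0.02]]'

```text
time: 20.97
eef_pos: [0.5256, 0.0168, 0.176]
eef_rot: [2.205, 2.211, 0.005]
force: [0.2, 0.5, -0.7]
gripper_width: 0.064
```

```bash
python3 mv.py .632 -.0555 .17 0
```

```text
t 20.97 pos [0.5256 0.0168 0.176 ] tilt 1.14 yaw 0.16 w 0.0640 F [ 0.2  0.5 -0.7]
shift [-0.725  1.061  0.055] turn 0.0009
```

apply_moves --moves '[[[-0.25,0.3,0],0],[[-0.5,0.6,0],0],[[-0.72,0.9,0],0],[[-0.72,1,0],0],[[-0.72,1,0],0],[[-0.72,1,0],0],[[-0.72,1,0],0]]'

```text
time: 21.55
eef_pos: [0.6236, -0.0533, 0.1772]
eef_rot: [2.205, 2.214, 0.002]
force: [-0.1, 0.7, 0.4]
gripper_width: 0.064
```

```bash
python3 mv.py .632 -.0555 .099 0; python3 -c "
from h import *
from ov import *
snap('wrist','w18')
O=[circ(.6335,-.0555,.0135,.115)]
draw('w18',tray,[.4383,.0515,.066],O,(100,50,500,350),'pics/w18o.png',2)"
```

```text
t 21.55 pos [ 0.6236 -0.0533  0.1772] tilt 0.95 yaw 0.24 w 0.0640 F [-0.1  0.7  0.4]
shift [-0.014  0.074  0.753] turn 0.0013
```

View pics/w18o.png

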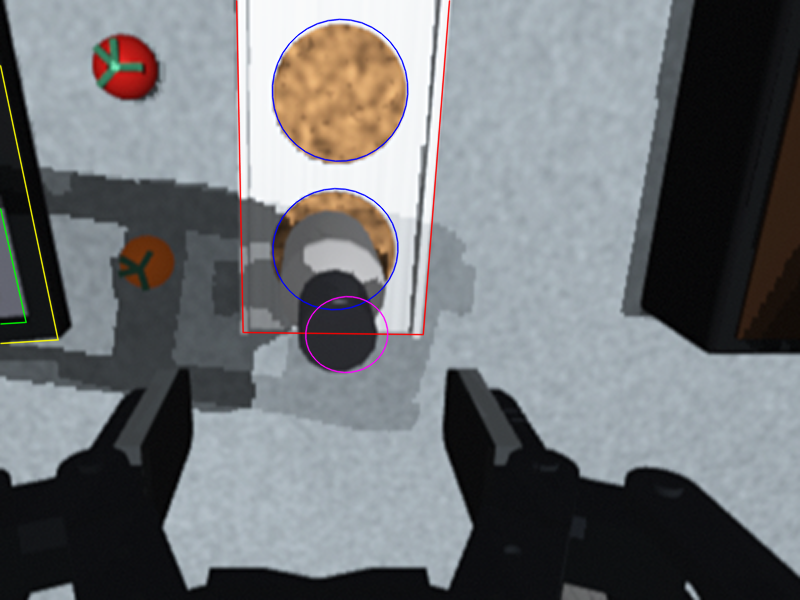

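apply_moves --moves '[[[-0.01,0.06,0],0],[[-0.01,0.06,0.15],0],[[-0.01,0.06,0.35],0],[[-0.01,0.06,0.55],0],[[-0.01,0.06,0.7],0],[[-0.01,0.06,0.74],0],[[-0.01,0.06,0.74],0],[[-0.01,0.06,0.74],0]]'

```text
time: 22.27
eef_pos: [0.6309, -0.0548, 0.1042]
eef_rot: [2.204, 2.214, 0.003]
force: [-0.2, 0.7, 0.8]
gripper_width: 0.0644
```

```bash
python3 mv.py .6305 -.0555 .100 0; python3 -c "
from h import *
snap('wrist','w19')"
```

```text
t 22.27 pos [ 0.6309 -0.0548  0.1042] tilt 1.01 yaw 0.27 w 0.0644 F [-0.2  0.7  0.8]
shift [-0.007 -0.004  0.012] turn 0.0015
```

View pics/w19.png

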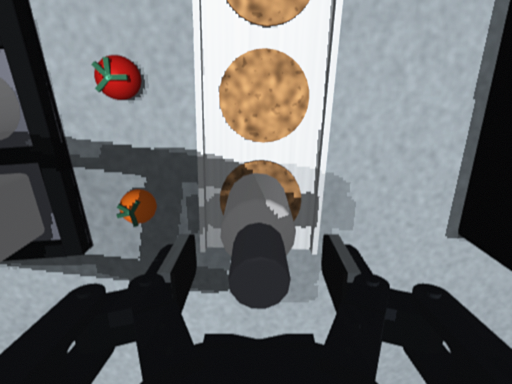

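Cap at (259,275), centred between the pads (195..322). Close and lift.

apply_moves --moves '[[[0,0,0.01],0],[[0,0,0.01],0],[[0,0,0.01],0],[[0,0,0.01],0],[[0,0,0.01],0],[[0,0,0.01],0]]' --hand 0

```text
time: 22.82
eef_pos: [0.6323, -0.0552, 0.1051]
eef_rot: [2.202, 2.212, 0.006]
force: [-1.9, 0.1, 5.5]
gripper_width: 0.026
```

apply_moves --moves '[[[0,0,-0.15],0],[[0,0,-0.4],0],[[0,0,-0.7],0],[[0,0,-1],0],[[0,0,-1],0],[[0,0,-1],0],[[0,0,-1],0]]'

```text
time: 23.4
eef_pos: [0.6297, -0.0539, 0.2037]
eef_rot: [2.203, 2.213, 0.004]
force: [0.1, 0.1, -1.2]
gripper_width: 0.0262
```

```bash
python3 mv.py .4309 .1638 .20 3.8; python3 -c "
from h import *
snap('side','s20')
f=load('s20')['pixels'][40:240,150:345]; cv2.imwrite('pics/s20c.png',cv2.resize(f,None,fx=2.9,fy=2.9))"
```

```text
t 23.40 pos [ 0.6297 -0.0539  0.2037] tilt 1.06 yaw 0.26 w 0.0262 F [ 0.1  0.1 -1.2]
shift [ 2.185 -1.978 -0.047] turn -0.0197
```

View pics/s20c.png

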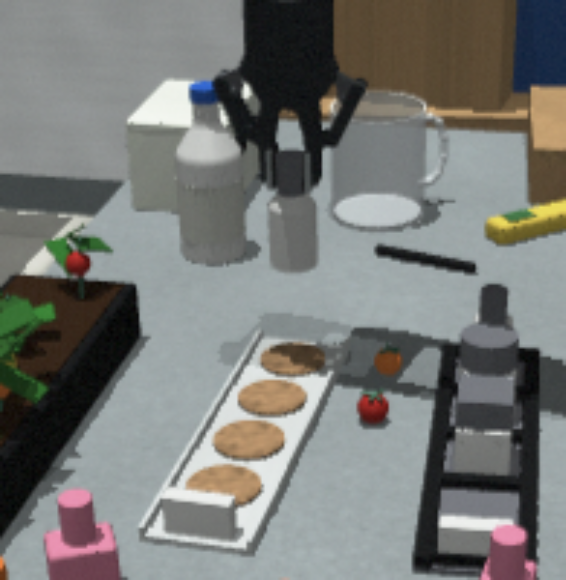

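apply_moves --moves '[[[0.3,-0.1,-0.1],-0.01],[[0.6,-0.3,-0.2],-0.02],[[0.9,-0.5,-0.2],-0.02],[[1,-0.7,-0.2],-0.02],[[1,-0.7,-0.2],-0.02]]'

```text
time: 23.87
eef_pos: [0.5529, 0.0489, 0.2169]
eef_rot: [2.136, 2.292, -0.007]
force: [-1.0, 0.1, -1.5]
gripper_width: 0.0259
```

```bash
python3 mv.py .4309 .1638 .20 3.8
```

```text
t 23.87 pos [0.5529 0.0489 0.2169] tilt 0.56 yaw 4.05 w 0.0259 F [-1.   0.1 -1.5]
shift [ 1.233 -1.136  0.124] turn 0.0014
```

apply_moves --moves '[[[0.3,-0.3,0],0],[[0.6,-0.6,0],0],[[0.9,-0.9,0],0],[[1,-1,0],0],[[1,-1,0],0],[[1,-1,0],0]]'

```text
time: 24.37
eef_pos: [0.4447, 0.1418, 0.2139]
eef_rot: [2.134, 2.295, -0.011]
force: [-0.9, -0.6, -1.1]
gripper_width: 0.0262
```

```bash
python3 mv.py .4309 .1638 .145 3.8
```

```text
t 24.37 pos [0.4447 0.1418 0.2139] tilt 0.59 yaw 4.16 w 0.0262 F [-0.9 -0.6 -1.1]
shift [ 0.236 -0.122  0.657] turn 0.002
```

apply_moves --moves '[[[0.15,-0.08,0],0],[[0.24,-0.11,0],0],[[0.24,-0.11,0.15],0],[[0.24,-0.11,0.35],0],[[0.24,-0.11,0.55],0],[[0.24,-0.11,0.62],0],[[0.24,-0.11,0.62],0],[[0.24,-0.11,0.62],0],[[0.24,-0.11,0.62],0]]'

```text
time: 25.12
eef_pos: [0.4334, 0.1643, 0.1528]
eef_rot: [2.134, 2.294, -0.008]
force: [0.3, 0.8, -0.3]
gripper_width: 0.026
```

```bash
python3 mv.py .4309 .1638 .098 3.8; python3 -c "
from h import *
from ov import *
car=[.4383,.0515,.066]
snap('wrist','w21');snap('side','s21')
draw('w21',tray,car,[],(100,50,500,350),'pics/w21o.png',2)
draw('s21',tray,car,[],(240,90,360,240),'pics/s21o.png',4)"
```

```text
t 25.12 pos [0.4334 0.1643 0.1528] tilt 0.59 yaw 4.14 w 0.0260 F [ 0.3  0.8 -0.3]
shift [ 0.003 -0.026  0.518] turn 0.0019
```

View pics/w21o.png

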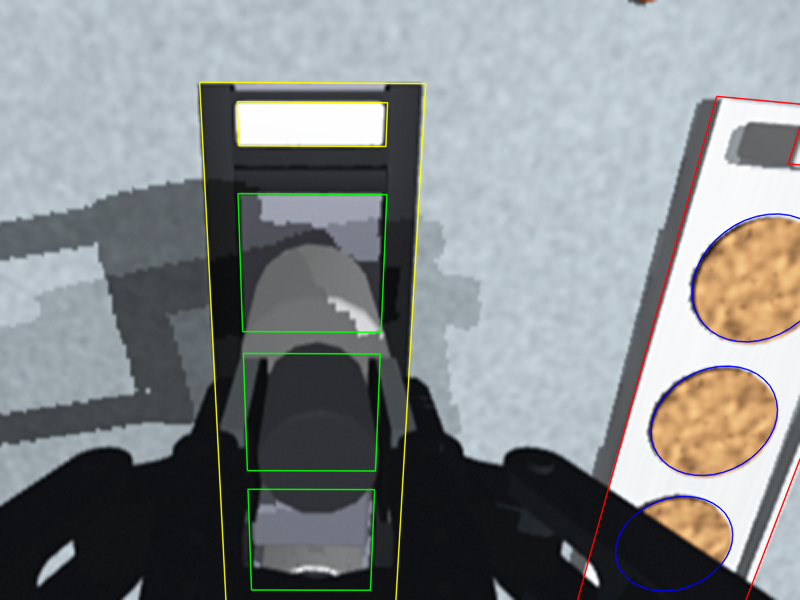

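View pics/s21o.png

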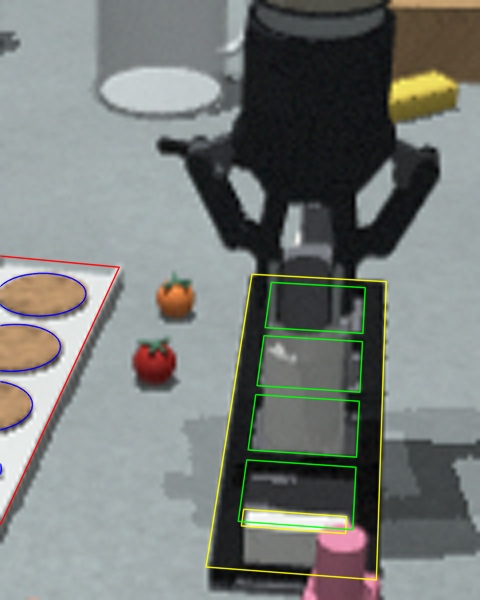

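apply_moves --moves '[[[0,-0.02,0.08],0],[[0,-0.02,0.2],0],[[0,-0.02,0.33],0],[[0,-0.02,0.42],0],[[0,-0.02,0.46],0],[[0,-0.02,0.46],0],[[0,-0.02,0.46],0]]'

```text
time: 25.8
eef_pos: [0.4317, 0.1639, 0.1072]
eef_rot: [2.133, 2.294, -0.007]
force: [0.8, -0.7, -0.8]
gripper_width: 0.0261
```

```bash
python3 mv.py .4309 .1638 .098 3.8
```

```text
t 25.80 pos [0.4317 0.1639 0.1072] tilt 0.60 yaw 4.15 w 0.0261 F [ 0.8 -0.7 -0.8]
shift [ 0.    -0.008  0.062] turn 0.002
```

apply_moves --moves '[[[0,-0.01,0.03],0],[[0,-0.01,0.05],0],[[0,-0.01,0.06],0],[[0,-0.01,0.065],0],[[0,-0.01,0.07],0],[[0,-0.01,0.07],0],[[0,-0.01,0.07],0]]'

```text
time: 26.38
eef_pos: [0.4311, 0.1639, 0.1013]
eef_rot: [2.133, 2.294, -0.007]
force: [-1.9, -0.0, 6.1]
gripper_width: 0.026
```

```bash
python3 mv.py .4309 .1638 .098 3.8
```

```text
t 26.38 pos [0.4311 0.1639 0.1013] tilt 0.59 yaw 4.16 w 0.0260 F [-1.9 -0.   6.1]
shift [-0.001 -0.002  0.003] turn 0.002
```

Contact at the expected height. Release slowly to 0.75, rise, back away.

apply_moves --moves '[[[0,0,0],0],[[0,0,0],0],[[0,0,0],0],[[0,0,0],0],[[0,0,0],0]]' --hand 0.75

```text
time: 26.8
eef_pos: [0.431, 0.1639, 0.1012]
eef_rot: [2.133, 2.294, -0.007]
force: [0.8, -0.6, -0.5]
gripper_width: 0.0639
```

apply_moves --moves '[[[0,0,-0.2],0],[[0,0,-0.5],0],[[0,0,-0.8],0],[[0,0,-1],0],[[0,0,-1],0]]'

```text
time: 27.22
eef_pos: [0.4342, 0.1657, 0.2065]
eef_rot: [2.129, 2.289, 0.006]
force: [0.8, 0.1, 0.6]
gripper_width: 0.0641
```

apply_moves --moves '[[[0.3,0,-0.2],0],[[0.6,0,-0.5],0],[[0.9,0,-0.5],0],[[1,0,-0.5],0],[[1,0,-0.5],0],[[1,0,-0.5],0],[[1,0,-0.5],0],[[1,0,-0.5],0]]'

```text
time: 27.88
eef_pos: [0.4258, 0.2643, 0.2542]
eef_rot: [2.131, 2.288, 0.002]
force: [-0.8, -0.8, -0.2]
gripper_width: 0.0641
```

```bash
python3 mv.py .43 .16 .3 0;  python3 -c "
from h import *
from ov import *
car=[.4383,.0515,.066]
O=[circ(.4408,.0141,.025,.088),W([.4358,.0889,.066],sq(0,.023,.023,.078)),circ(.4309,.1638,.0135,.111),circ(.4457,-.0608,.0125,.096)]
snap('scene','c22');snap('side','s22');snap('wrist','w22')
draw('c22',tray,car,O,(145,110,350,280),'pics/c22o.png',3.5)
draw('s22',tray,car,O,(190,90,350,240),'pics/s22o.png',3.8)"
```

```text
t 27.88 pos [0.4258 0.2643 0.2542] tilt 0.84 yaw 4.09 w 0.0641 F [-0.8 -0.8 -0.2]
shift [-1.049 -0.027 -0.478] turn 0.0227
```

View pics/c22o.png

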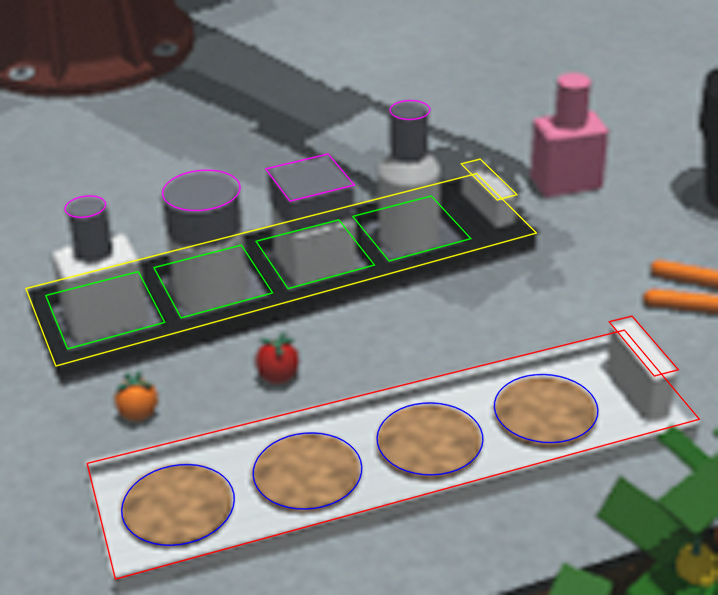

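View pics/s22o.png

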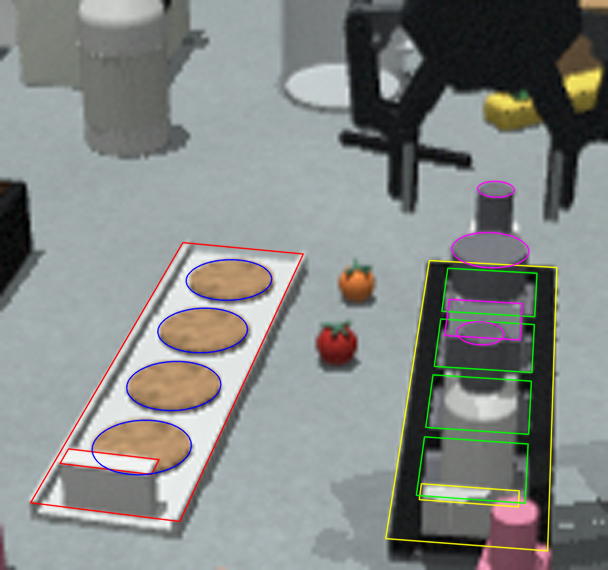

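View pics/w22.png

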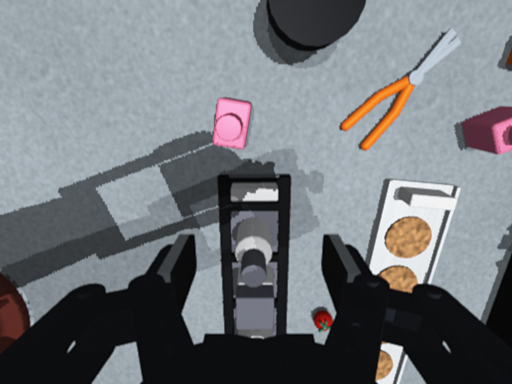

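All four tops match the predicted flat-standing positions in the scene and side views, the tray is empty, and the gripper is well clear. I'm handing it in.

```bash
python3 -c "
from h import *
print(arm.close_job())"
```

```text
the job is handed in; nothing more can be done
None
```

All four containers are standing in the black carrier in reverse order, and I handed the job in at about 28 s on the robot clock. From the recess farthest from the carrier's tag to the nearest, they are the flat bottle, round jar, square jar and round bottle. Each one was lowered until the wrist felt floor contact (5 to 7 N) at the height I expected, and only then released.

- **Last pictures:** in the scene view, all four caps and lids line up with where they should be if standing flat and centred in their recesses. The side view agrees, though some containers there are partly hidden behind others. The tray is empty, the look-alikes were not touched, and the gripper is about 10 cm clear of the carrier.
- **Slight disagreements:** the tool leaned 0.5 to 2 degrees from vertical while moving. My first position for the carrier, from two cameras, was off by about 3 mm in x and half a degree. I corrected it with the wrist camera before placing anything.
- **Not measured:** I have no check of the last second after hand-in beyond those pictures.

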